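# Lean the tablet against the desk divider

### The job

Take the blue tablet out of the sloping charging rack and lean it against the low grey desk divider, on the side away from the robot, so that the reviewers across the table can read it: standing upright with its lower edge on the tabletop between the divider's two feet, square to the divider, its back resting on the divider's top edge, leaning back about 20 degrees, screen facing out. Set it down gently without dropping it, let go, and leave the clipboards, hand-sanitizer bottle and magnifier where they are.

Things in the scene. Friction and masses are not known exactly. Their poses are not given: they have to be found in the camera images.
- tablet: Blue-cased tablet, 190 mm tall (own z), 130 wide (y), 11 thick (x), about 0.35 kg, far taller than its neighbours. Origin: middle of the lower edge of its back face; +x runs from the back (x = 0) to the screen (x = 11 mm). It starts in any one of the rack's slots, leaning 30 degrees from vertical, top towards the robot's side, screen up and away from the robot. Pinch its thickness near the top.
- rack: White and grey rack, fixed, base 200 x 152 mm, origin under its centre; +x is the side the screens face. Three slots along y, at x = -60, 0, +60 mm, lean 30 degrees towards -x: 15 mm wide, ledge 20 mm above the table, back plate 105 mm and front lip 18 mm up the slope. Draw the tablet out along the slope, about 130 mm until clear of the neighbours.
- divider: Low grey felt divider with aluminium top edge, fixed: upright panel 360 mm long (y), 14 thick (x -7 to +7 mm), 110 high. Origin: centre of the panel at table level. +x is the side away from the robot, where the tablet goes. Two flat feet, 20 mm wide, 6 high, reaching 55 mm out on either side, lie under it at y = -170 and +170 mm.
- clipboard_a: Small clipboard of pale wood with a steel clip, 105 mm tall, 110 mm wide, 6 mm thick (the clip stands 9 mm out), in another slot of the rack. Origin and axes as for the tablet. Leave alone.
- clipboard_b: The same in red plastic, in the remaining slot. Leave alone.
- sanitizer: Hand-sanitizer pump bottle, 58 mm in diameter, 148 mm tall, origin at the centre of its underside; stands near one end of the divider on its +x side, about 95 to 115 mm out from it. Leave alone.
- magnifier: Black magnifying glass lying flat, lens ring 102 mm across, 12 mm thick, handle 90 mm along its +x; origin under the lens centre. Leave alone.
Things that resemble listed ones, but are neither listed nor needed, are in the scene too. What is shaped like the tablet but orange or purple is not meant.

How it is judged:
By the outcome, as a careful person would: the job done as asked, in the order asked, and still so for the second after the job is handed in, with the robot touching nothing.
It also fails if it takes over 48 s, if anything falls off the work surface, if the arm or the gripper's body presses on something with over 40 N, if the wrist force passes 120 N, or if a joint passes its speed limit or range.

### The arm

A 7-joint arm with a two-finger parallel gripper is mounted at the origin on the work surface. World frame = base frame: x ahead of the robot, y to its left, z up, the work surface at z = 0. Lengths are in m, angles in rad, forces in N, time in s.
With the tool pointing down it reaches from about 0.4 to 0.85 m from the base axis. Payload 10.4 kg.
Tool frame: the origin (TCP) lies midway between the tips of the shut fingers; the grasp point (between the pads) lies 19 mm behind it; z points along the fingers, y is the direction in which the jaws open and shut (so a half turn about z gives the same grasp; the last joint's range is limited). The gripper opens to 87 mm and grips with 3 to 60 N. Pads are 19 mm wide; open, the fingers measure 117 mm over their backs; the gripper's body (75 mm by 190 mm) begins 51 mm behind the grasp point.
Start: joints at [-1.172, 0.332, -0.065, 1.46, 0.022, 1.35, -0.088], TCP at [0.256, 0.57, 0.223] pointing down, gripper open.
Joint ranges: [-2.6, 2.6], [-0.5, 2.12], [-1.47, 1.34], [0.16, 2.42], [-1.27, 4.41], [0.06, 2.06], [-2.6, 2.6]. Speed limits (rad/s): [2.22, 2.22, 2.79, 2.79, 3.14, 3.14, 3.14].

### API

Orientations are given as a unit quaternion [x, y, z, w].
In Python, from bench import r gives the robot as it stands.
- The arm moves only by the tool step_arm, never from a script. Its argument "increments" is a list of rows, each a list of 2 entries, a list of its own where there are three numbers: the shift along the tool's x, y, z in m, then the turn, a rotation vector about the tool's x, y, z in rad. A call has 1 to 5 rows; each row is the pose to reach, as a shift and turn from the pose measured when the call began, along the tool's axes at that moment; what a row does not reach only later rows make up. A row lasts 1/10 s, in which the tool goes at most 50 mm and 8.59 degrees, less where a joint would pass 70% of its speed; a pose out of reach is approached as far as the arm can. A call with a gripper value outside its range is refused whole. "hand" is the closure, from -1 (fully open) to 1 (shut), so that 0 is half open, set as the call begins (left out, the last holds). The fingers move at their own pace and stop on an object; "grip_force" is the grip in N (left out, the last holds). Time passes only in rows, so rows that repeat a pose let the fingers close. It gives the time, the measured TCP pose, the force and the opening at its end, in the units of the state.
- r.read_state(): the state, without advancing time (a new reading comes with each control period).
- r.camera(name): name is "scene" or "top" or "wrist"; returns a dict with "pixels" (480x640x3 uint8, blue, green, red), "camera_matrix" (3x3 intrinsics, pixels), "extrinsics" (4x4, takes a point from camera to world coordinates). Camera axes: x right, y up, looking along -z (the intrinsics and any distortion apply to the point x, -y, -z); pixel columns grow to the right and rows downward; lengths in m; the calibration is good to about 2 mm. A picture is of the moment at which its call begins. There is no depth.
- r.close_job(): hands the job in, once; it reports no verdict.
The state is a dict: "time": time; "joint_positions": joint angles; "joint_vel": joint speeds; "joint_torque": joint torques, N m; "ee_pos": TCP position; "eef_rot": TCP orientation; "ft_force": force on the tool from outside, world axes, zero at the start; "torque": the same for the moment, N m; "width": finger opening in m.
Only numpy, scipy, OpenCV 4.12 (cv2) and the standard library are available. Lean on these libraries where they do the work, as an engineer would, in place of code of your own. Each camera call takes 0.05 s, during which the arm holds its last target.

## Working session

There is one attempt and no reset: what is moved stays moved. The work goes in short steps, Python scripts to look and compute and a tool call to move; the robot and the scene stay as the last step left them, time stands still between calls to the robot, and variables do not carry over. Pictures are saved under pics/ and viewed, and the job is handed in when it is done.

Besides the shell and the picture viewer there is one more tool, called after "Call:" as a command line: name --argument value ..., lists and objects as JSON in quotes. step_arm: Moves the arm, as the interface text tells. Its arguments: {"type":"object","properties":{"increments":{"type":"array"},"hand":{"type":"number"},"grip_force":{"type":"number"}},"required":["increments"]}

```bash
mkdir -p pics; ls; python3 - <<'E'
from bench import r
import cv2,json,numpy as np
s=r.read_state();print(s)
for n in("scene","top","wrist"):
    c=r.camera(n);cv2.imwrite(f"pics/{n}0.png",c["pixels"]);print(n,c["camera_matrix"],np.round(c["extrinsics"],4),[k for k in c])
    np.savez(f"{n}0.npz",**{k:np.array(v) for k,v in c.items()})
E
```

```text
pics
{'time': 0.0, 'joint_positions': array([-1.17158786,  0.33288402, -0.06468356,  1.46091695,  0.0215904 ,
        1.34991406, -0.08848274]), 'joint_vel': array([-0.00084846, -0.00062425,  0.00147726,  0.00082535, -0.00133764,
        0.00157691, -0.00025348]), 'joint_torque': array([ 5.81832810e-04, -6.23266554e+01,  2.49260617e-02, -3.89890552e+01,
       -6.13062666e-02,  4.00004780e-02,  1.39348431e-04]), 'ee_pos': array([0.25573664, 0.56986462, 0.22175795]), 'eef_rot': array([ 2.09334314e-01,  9.77843871e-01, -7.03702110e-04, -1.19055877e-04]), 'ft_force': array([ 0.00672046, -0.75592768, -0.7530595 ]), 'torque': array([ 0.02819545, -0.02221032,  0.04446141]), 'width': 0.08726522337622368}
scene [[459.42472873   0.         326.82773404]
 [  0.         459.42472873 241.06829254]
 [  0.           0.           1.        ]] [[ 0.7811 -0.3254  0.533   0.9339]
 [ 0.6244  0.4196 -0.6589 -0.5576]
 [-0.0092  0.8474  0.5309  0.5383]
 [ 0.      0.      0.      1.    ]] ['pixels', 'camera_matrix', 'extrinsics']
top [[534.71912983   0.         316.26167182]
 [  0.         534.71912983 247.63057824]
 [  0.           0.           1.        ]] [[-0.0152  0.9974 -0.0711  0.3768]
 [-0.9997 -0.0166 -0.0188  0.0421]
 [-0.0199  0.0708  0.9973  1.1232]
 [ 0.      0.      0.      1.    ]] ['pixels', 'camera_matrix', 'extrinsics']
wrist [[396.47505501   0.         325.76721648]
 [  0.         396.47505501 248.23260602]
 [  0.           0.           1.        ]] [[ 4.090e-01 -8.707e-01 -2.729e-01  1.801e-01]
 [ 9.125e-01  3.900e-01  1.232e-01  6.035e-01]
 [-8.000e-04 -2.995e-01  9.541e-01  3.849e-01]
 [ 0.000e+00  0.000e+00  0.000e+00  1.000e+00]] ['pixels', 'camera_matrix', 'extrinsics']
```

View pics/scene0.png

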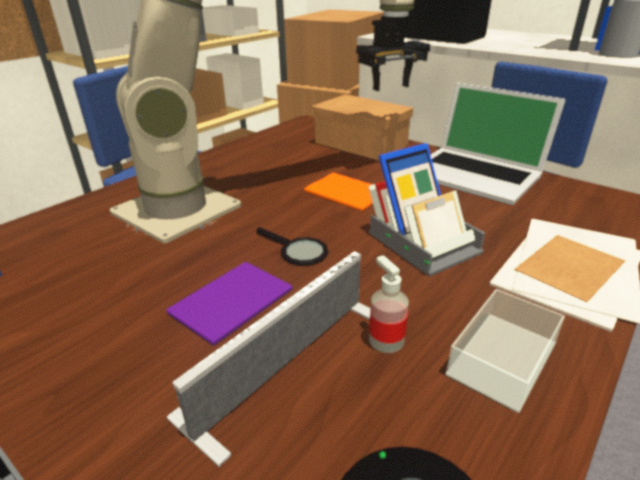

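View pics/top0.png

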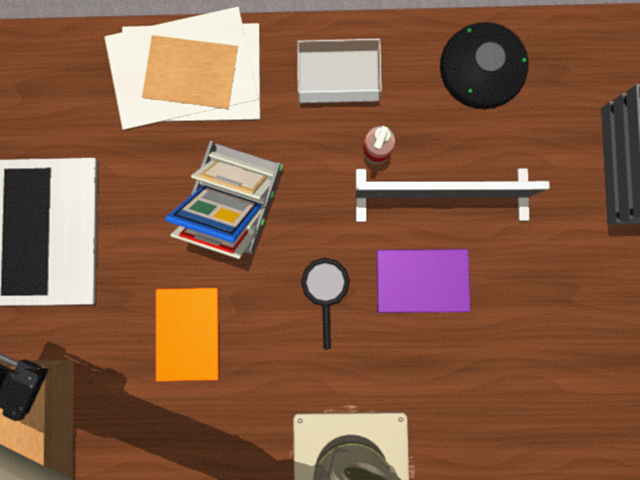

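View pics/wrist0.png

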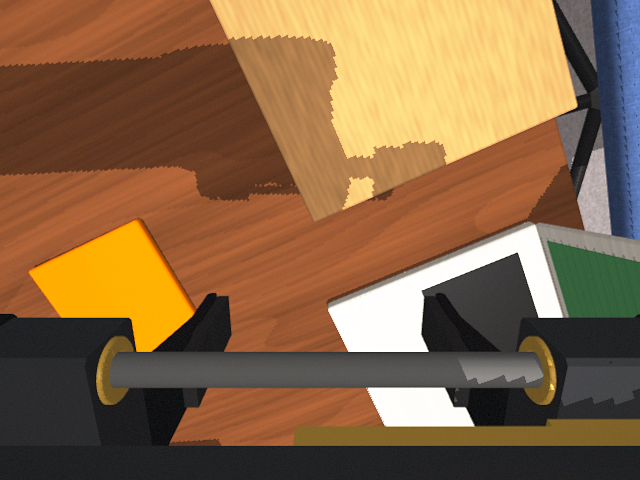

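```bash
python3 - <<'E'
import cv2,numpy as np
t=cv2.imread("pics/top0.png");s=cv2.imread("pics/scene0.png")
def grid(im,x0,y0,w,h,k,f):
    c=cv2.resize(im[y0:y0+h,x0:x0+w],None,fx=k,fy=k,interpolation=cv2.INTER_CUBIC)
    for x in range((x0+9)//10*10,x0+w,10):
        cv2.line(c,((x-x0)*k,0),((x-x0)*k,6),(0,255,255),1)
        if x%20==0:cv2.putText(c,str(x),((x-x0)*k,16),0,.35,(0,255,255),1)
    for y in range((y0+9)//10*10,y0+h,10):
        cv2.line(c,(0,(y-y0)*k),(6,(y-y0)*k),(0,255,255),1)
        if y%20==0:cv2.putText(c,str(y),(8,(y-y0)*k+4),0,.35,(0,255,255),1)
    cv2.imwrite(f,c)
grid(t,155,130,140,135,5,"pics/c1.png")
grid(s,360,135,130,140,4,"pics/c2.png")
grid(t,345,110,215,120,3,"pics/c3.png")
grid(s,160,240,265,230,3,"pics/c4.png")
E
```

```text
(no output)
```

View pics/c1.png

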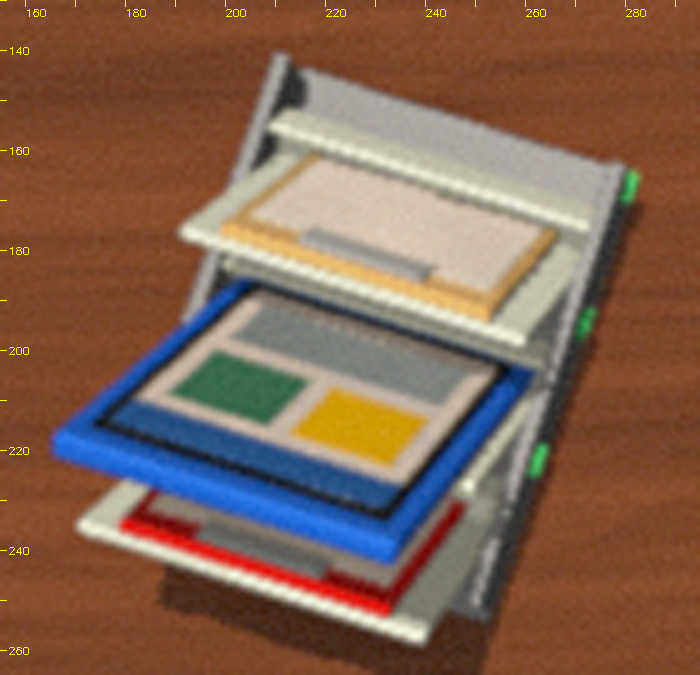

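View pics/c2.png

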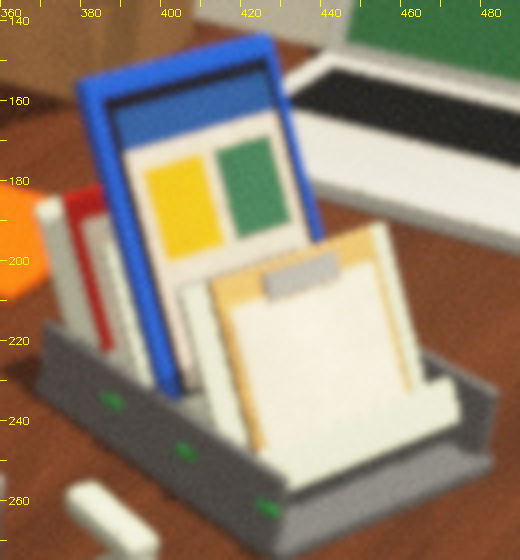

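View pics/c3.png

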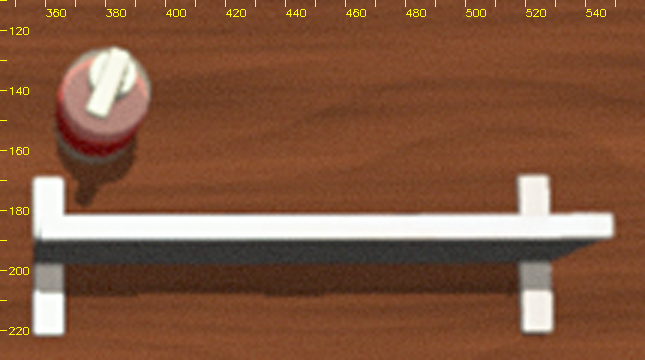

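View pics/c4.png

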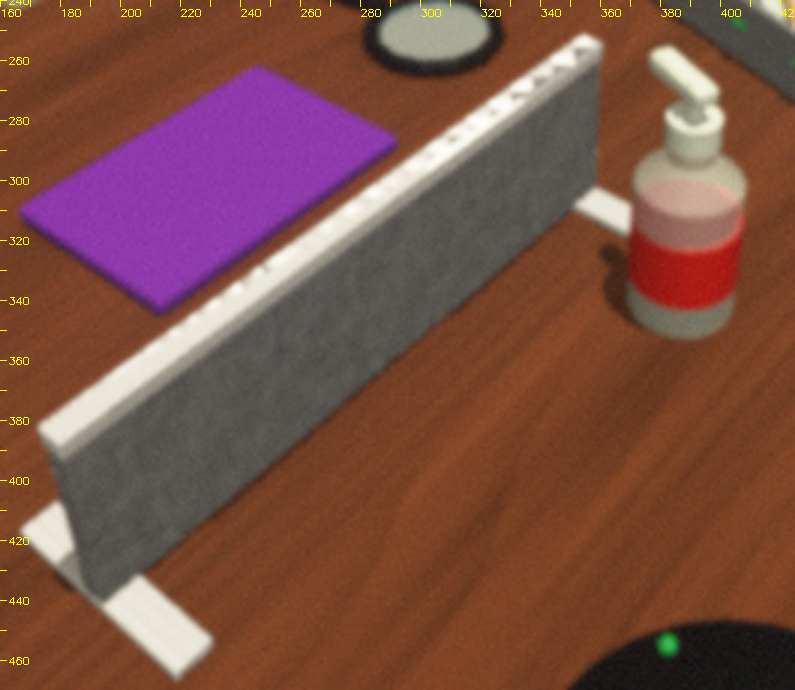

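Tablet-shaped things: the orange slab (top 187,335), the purple slab (top 423,281) and the blue-cased one with a screen in the middle rack slot (top 215,212; scene 410,190). The blue one is meant: it is blue, in the rack and much taller than the clipboards, and the enlarged crops c1 and c2 confirm this. The divider's top edge is at top (357..549, 181..190). The sanitizer is near its +y end at (378,140).

```bash
cat > h.py <<'E'
import numpy as np,cv2
from scipy.spatial.transform import Rotation as R
from scipy.optimize import least_squares
def cam(n):
    d=np.load(n); return d["camera_matrix"],d["extrinsics"]
def proj(c,P):
    K,E=c; P=np.atleast_2d(P); p=(P-E[:3,3])@E[:3,:3]
    return np.c_[K[0,2]+K[0,0]*p[:,0]/-p[:,2],K[1,2]-K[1,1]*p[:,1]/-p[:,2]]
def ray(c,uv,z):
    K,E=c; d=E[:3,:3]@np.array([(uv[0]-K[0,2])/K[0,0],-(uv[1]-K[1,2])/K[1,1],-1]); o=E[:3,3]
    return o+d*(z-o[2])/d[2]
def se2(p,P):
    c,s=np.cos(p[2]),np.sin(p[2]);P=np.atleast_2d(P)
    return np.c_[p[0]+c*P[:,0]-s*P[:,1],p[1]+s*P[:,0]+c*P[:,1],P[:,2]]
E
python3 - <<'E'
from h import *
T=cam("top0.npz");S=cam("scene0.npz")
# divider
o=[(T,(356.7,181),(.007,.18,.11)),(T,(549.3,181),(.007,-.18,.11)),(T,(549.3,189),(-.007,-.18,.11)),(T,(356.7,190),(-.007,.18,.11)),
(T,(517.7,168.3),(.055,-.16,.006)),(T,(527.7,168.3),(.055,-.18,.006)),(T,(356,169),(.055,.18,.006)),(T,(366.3,169),(.055,.16,.006)),
(T,(356,221.3),(-.055,.18,.006)),(T,(529,220.3),(-.055,-.18,.006)),
(S,(360,254.3),(.007,.18,.11)),(S,(355,251.3),(-.007,.18,.11)),(S,(173.3,382.7),(-.007,-.18,.11)),(S,(180.7,389),(.007,-.18,.11))]
def fit(o,x0):
    f=lambda p:np.concatenate([proj(c,se2(p,P))[0]-uv for c,uv,P in o])
    q=least_squares(f,x0,loss="soft_l1");print(np.round(q.x,4),"yawdeg",round(np.degrees(q.x[2]),2));print(np.round(f(q.x).reshape(-1,2),1).tolist());return q.x
d=fit(o,[.5,-.2,0])
o=[(S,(428.7,274.5),(.1,-.076,0)),(S,(482.5,250),(.1,.076,0)),(S,(368.7,232.5),(-.1,-.076,0))]
k=fit(o,[.45,.23,-.3])
for n,P in dict(zip("abcd",[(.1,-.076,0),(.1,.076,0),(-.1,-.076,0),(.1,-.076,.03)])).items(): print(n,proj(T,se2(k,P)))
# tablet: x,y,z,yaw at origin, lean 30
L=np.radians(30)
def tab(p,P):
    M=R.from_euler('z',p[3]).as_matrix()@R.from_euler('y',-p[4]).as_matrix()
    return M@np.array(P)+p[:3]
w=.065;ot=[(T,(166,217.5),(.011,w,.19)),(T,(234.5,237),(.011,-w,.19)),(T,(167,222),(0,w,.19)),(T,(233.5,242),(0,-w,.19)),
(S,(379.5,155),(.0055,-w,.19)),(S,(427.5,144.5),(.0055,w,.19))]
for free in(0,1):
    f=lambda p:np.concatenate([proj(c,tab(np.r_[p,L] if not free else p,P))[0]-uv for c,uv,P in ot])
    q=least_squares(f,[.45,.23,.02,-.3]+([L] if free else []));print("tablet",np.round(q.x,4));print(np.round(f(q.x).reshape(-1,2),1).tolist())
    p=np.r_[q.x,L] if not free else q.x
    c,s=np.cos(k[2]),np.sin(k[2]);v=p[:2]-k[:2];print("in rack",c*v[0]+s*v[1],-s*v[0]+c*v[1])
for z in(0,.1,.148): print("sanitizer",ray(T,{0:(377,152),.1:(378,142),.148:(382,135)}[z],z))
E
```

```text
[ 0.5645 -0.2025 -0.013 ] yawdeg -0.74
[[2.3, 0.9], [-0.6, -0.3], [-0.3, -1.0], [2.4, -0.9], [0.2, -0.4], [-0.2, -0.5], [-0.1, -0.1], [-0.9, -0.1], [0.3, -0.6], [0.1, -0.4], [0.6, -0.6], [-1.1, -0.4], [-0.4, -1.5], [-0.7, -1.8]]
[ 0.5601  0.2416 -0.3256] yawdeg -18.66
[[0.7, -0.1], [-0.1, 1.0], [-0.7, -1.4]]
a [[280.15874391 166.98746872]]
b [[212.84459176 145.90879181]]
c [[250.80300324 256.22047419]]
d [[278.89813593 163.79063107]]
tablet [ 0.5655  0.2379  0.0169 -0.3107]
[[-0.3, -1.4], [0.9, 0.3], [-2.0, -0.4], [0.8, 0.7], [0.1, 1.4], [-1.4, -0.9]]
in rack 0.006350661938164807 -0.0018003190799042957
tablet [ 0.6068  0.2246  0.049  -0.3111  0.8082]
[[-0.7, -1.0], [0.6, 0.7], [-1.7, -0.9], [1.1, 0.2], [0.1, 1.4], [-1.4, -0.9]]
in rack 0.04968942169248422 -0.0012085341669608746
sanitizer [ 0.65879946 -0.06912142  0.        ]
sanitizer [ 0.65336286 -0.06161219  0.1       ]
sanitizer [ 0.65341394 -0.06444404  0.148     ]
```

```bash
cat >> h.py <<'E'
def frame(yaw,lean):  # tablet frame matrix
    return R.from_euler('z',yaw).as_matrix()@R.from_euler('y',-lean).as_matrix()
def toolR(M): # tool y=+tablet x, z=-tablet z
    return np.c_[M[:,1],M[:,0],-M[:,2]]
def go(tcp,Rt,s=None,n=5):
    from bench import r
    s=s or r.read_state(); R0=R.from_quat(s["eef_rot"]).as_matrix()
    d=R0.T@(np.array(tcp)-s["ee_pos"]);rv=R.from_matrix(R0.T@Rt).as_rotvec()
    N=max(np.linalg.norm(d)/.05,np.degrees(np.linalg.norm(rv))/8.59)
    print("t",round(s["time"],2),"d mm",np.round(d*1e3,1),"rv",np.round(rv,4),"rows>=",round(N,1),"w",round(s["width"],4),"F",np.round(s["ft_force"],1),"q",np.round(s["joint_positions"],2))
    return d,rv
TAB=np.array([.5655,.2379,.0169]);YAW=-.313
def tabgrasp(off): # TCP for distance off (m) along u above tablet top (negative=below)
    M=frame(YAW,np.radians(30)); return TAB+M@np.array([.0055,0,.19+off]),toolR(M)
E
python3 - <<'E'
from h import *
print(tabgrasp(.1)[0]); d,rv=go(*tabgrasp(.1))
print(R.from_matrix(tabgrasp(.1)[1]).as_quat())
E
```

```text
[0.43207667 0.28108093 0.27079737]
t 0.15 d mm [-279.1 -191.5  -48.6] rv [-0.4269 -0.3813  1.4262] rows>= 10.3 w 0.087 F [0.7 0.1 0. ] q [-1.17  0.33 -0.06  1.46  0.02  1.35 -0.09]
[0.78112119 0.56820981 0.15225136 0.20930079]
```

Call:
step_arm --increments '[[[-0.02,-0.013,-0.01],[-0.028,-0.025,0.095]],[[-0.04,-0.026,-0.02],[-0.057,-0.051,0.19]],[[-0.06,-0.04,-0.03],[-0.085,-0.076,0.285]],[[-0.08,-0.052,-0.035],[-0.114,-0.102,0.38]],[[-0.1,-0.065,-0.04],[-0.142,-0.127,0.475]]]' --hand -0.2

```text
time: 0.65
ee_pos: [0.3209, 0.4688, 0.2623]
eef_rot: [0.434, 0.896, 0.056, 0.077]
ft_force: [-0.3, 0.7, 0.9]
width: 0.0567
```

```bash
python3 -c "
from h import *
go(*tabgrasp(.1))"
```

```text
t 0.65 d mm [-216.4  -28.9    6.1] rv [-0.2837 -0.2534  0.9472] rows>= 6.8 w 0.0567 F [-0.3  0.7  0.9] q [-1.17  0.09  0.02  1.68  0.16  1.27 -0.52]
```

Call:
step_arm --increments '[[[-0.022,-0.003,0.0],[-0.028,-0.025,0.095]],[[-0.044,-0.006,0.0],[-0.057,-0.051,0.19]],[[-0.066,-0.009,0.0],[-0.085,-0.076,0.285]],[[-0.088,-0.012,0.0],[-0.114,-0.102,0.38]],[[-0.11,-0.015,0.0],[-0.142,-0.127,0.475]]]'

```text
time: 1.15
ee_pos: [0.3769, 0.3722, 0.2696]
eef_rot: [0.63, 0.755, 0.108, 0.148]
ft_force: [-0.5, -1.6, -0.1]
width: 0.0522
```

```bash
python3 -c "
from h import *
go(*tabgrasp(.1))"
```

```text
t 1.15 d mm [-98.6  34.4  20.9] rv [-0.1406 -0.1254  0.4685] rows>= 3.4 w 0.0522 F [-0.5 -1.6 -0.1] q [-1.14 -0.06  0.05  1.85  0.36  1.22 -1.02]
```

Call:
step_arm --increments '[[[-0.02,0.007,0.004],[-0.028,-0.025,0.094]],[[-0.04,0.014,0.008],[-0.056,-0.05,0.187]],[[-0.06,0.021,0.0125],[-0.084,-0.075,0.281]],[[-0.08,0.028,0.017],[-0.1125,-0.1,0.375]],[[-0.0985,0.0345,0.021],[-0.1405,-0.1255,0.4685]]]'

```text
time: 1.65
ee_pos: [0.4325, 0.2801, 0.2706]
eef_rot: [0.782, 0.566, 0.152, 0.21]
ft_force: [-0.2, 0.7, 0.1]
width: 0.0523
```

```bash
python3 -c "
from h import *
from bench import r
c=r.camera('wrist');cv2.imwrite('pics/w1.png',c['pixels']);np.savez('w1.npz',**c)
s=r.read_state();go(*tabgrasp(.1),s)
M=frame(YAW,np.radians(30));C=cam('w1.npz')
for P in [(0,.065,.19),(.011,.065,.19),(.011,-.065,.19),(0,-.065,.19)]: print(proj(C,TAB+M@np.array(P)))
"
```

```text
t 1.7 d mm [ 2.7 -1.9 -1.7] rv [ 0.0028  0.0051 -0.011 ] rows>= 0.1 w 0.0522 F [ 1.  -1.  -1.5] q [-1.07 -0.11  0.06  1.95  0.55  1.22 -1.51]
[[315.36960068 150.43568124]]
[[332.45658285 150.36513802]]
[[332.26184733 330.4148165 ]]
[[317.44153458 330.47427519]]
```

View pics/w1.png

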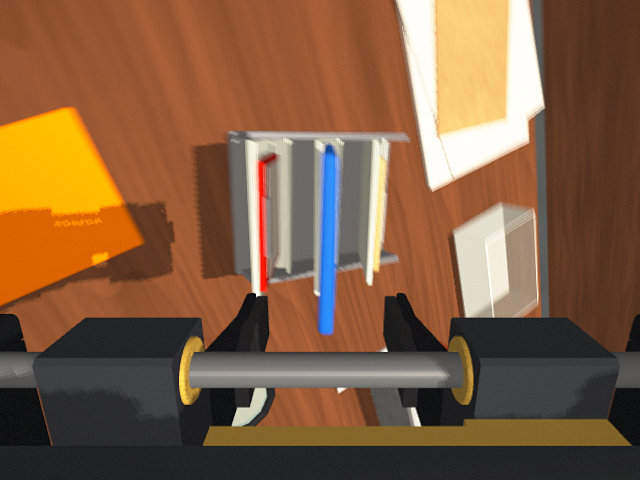

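```bash
python3 -c "
from h import *
from bench import r
c=r.camera('wrist');cv2.imwrite('pics/w2.png',c['pixels']);np.savez('w2.npz',**c)
s=r.read_state();go(*tabgrasp(.1),s)
h=c['pixels'].astype(int);m=(h[...,0]-h[...,2]>80)&(h[...,0]-h[...,1]>50)
for y in range(150,335,12):
  x=np.where(m[y,280:380])[0]+280
  if len(x):print(y,x.min(),x.max(),x.mean().round(1))
M=frame(YAW,np.radians(30));C=cam('w2.npz')
for P in [(0,.065,.19),(.011,.065,.19),(.011,-.065,.19),(0,-.065,.19)]: print(proj(C,TAB+M@np.array(P)))
Rt=R.from_quat(s['eef_rot']).as_matrix()
print('tcp',proj(C,s['ee_pos']),proj(C,s['ee_pos']+.1*Rt[:,2]))
"
```

```text
t 1.75 d mm [ 1.4 -0.6 -1. ] rv [ 0.0003  0.0028 -0.0028] rows>= 0.0 w 0.0519 F [ 0.4  0.2 -0.1] q [-1.07 -0.11  0.06  1.95  0.55  1.22 -1.5 ]
150 315 329 322.0
162 315 330 322.5
174 315 330 322.5
186 315 331 323.0
198 315 330 322.5
210 315 331 323.0
222 315 330 322.5
234 315 329 322.0
246 315 329 322.0
258 315 330 322.5
270 315 329 322.0
282 315 330 322.5
294 315 330 322.5
306 315 329 322.0
318 315 329 322.0
[[312.17246595 147.10850826]]
[[329.39444072 146.91355667]]
[[330.8107867  328.33529919]]
[[315.91248224 328.49956629]]
tcp [[322.34262547 311.66900318]] [[323.17511431 246.12245894]]
```

Call:
step_arm --increments '[[[0.001,0,0.028],[0,0,0]],[[0.001,0,0.056],[0,0,0]],[[0.001,0,0.084],[0,0,0]],[[0.001,0,0.112],[0,0,0]],[[0.001,0,0.14],[0,0,0]]]'

```text
time: 2.25
ee_pos: [0.4995, 0.2593, 0.1481]
eef_rot: [0.781, 0.568, 0.152, 0.209]
ft_force: [0.7, -0.0, 0.6]
width: 0.0524
```

Call:
step_arm --increments '[[[0,0,0],[0,0,0]],[[0,0,0],[0,0,0]]]'

```text
time: 2.45
ee_pos: [0.499, 0.26, 0.1482]
eef_rot: [0.781, 0.569, 0.151, 0.209]
ft_force: [0.3, -0.7, 1.5]
width: 0.0519
```

```bash
python3 -c "
from h import *
from bench import r
for n in ('wrist','scene'):
  c=r.camera(n);cv2.imwrite('pics/g1%s.png'%n,c['pixels'])
go(*tabgrasp(-.041))
a=cv2.imread('pics/g1wrist.png');b=cv2.resize(cv2.imread('pics/g1scene.png')[80:280,330:500],None,fx=3,fy=3);cv2.imwrite('pics/g1.png',cv2.hconcat([cv2.resize(a,(400,300)),cv2.resize(b,(355,300)) ]))
"
```

```text
t 2.55 d mm [-1.4 -0.1  0.8] rv [-0.0004 -0.0012  0.0015] rows>= 0.0 w 0.0524 F [0.4 0.4 0.1] q [-1.    0.07  0.15  2.04  0.61  0.91 -1.52]
```

View pics/g1.png

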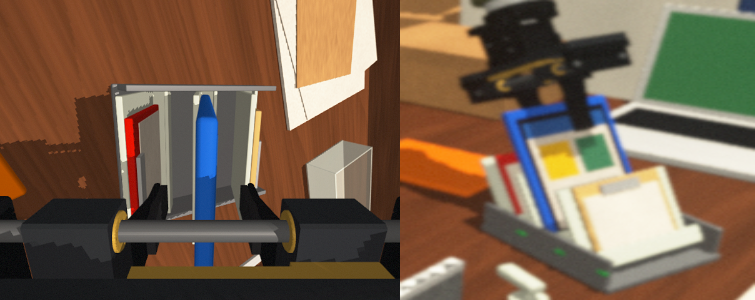

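The fingers straddle the tablet's top: in the wrist view the tablet is at column ~206 between fingers at ~150 and ~262. I'll close now.

Call:
step_arm --increments '[[[0,0,0],[0,0,0]],[[0,0,0],[0,0,0]],[[0,0,0],[0,0,0]],[[0,0,0],[0,0,0]],[[0,0,0],[0,0,0]]]' --hand 1 --grip_force 30

```text
time: 3.05
ee_pos: [0.4993, 0.2608, 0.1495]
eef_rot: [0.781, 0.569, 0.152, 0.209]
ft_force: [-0.2, 0.6, 0.1]
width: 0.0196
```

Call:
step_arm --increments '[[[0,0,-0.004],[0,0,0]],[[0,0,-0.012],[0,0,0]],[[0,0,-0.022],[0,0,0]],[[0,0,-0.032],[0,0,0]],[[0,0,-0.042],[0,0,0]]]'

```text
time: 3.55
ee_pos: [0.4789, 0.2673, 0.1868]
eef_rot: [0.781, 0.569, 0.153, 0.209]
ft_force: [3.2, -1.0, -3.8]
width: 0.0109
```

Call:
step_arm --increments '[[[0,0,-0.02],[0,0,0]],[[0,0,-0.042],[0,0,0]],[[0,0,-0.064],[0,0,0]],[[0,0,-0.086],[0,0,0]],[[0,0,-0.108],[0,0,0]]]'

```text
time: 4.05
ee_pos: [0.426, 0.2843, 0.2814]
eef_rot: [0.78, 0.569, 0.153, 0.208]
ft_force: [0.4, -0.1, -4.1]
width: 0.0105
```

Call:
step_arm --increments '[[[0,0,0],[0,0,0]],[[0,0,0],[0,0,0]]]'

```text
time: 4.25
ee_pos: [0.4255, 0.2847, 0.2813]
eef_rot: [0.78, 0.57, 0.153, 0.208]
ft_force: [-0.2, -0.1, -4.3]
width: 0.0105
```

```bash
python3 -c "
from h import *
from bench import r
for n in ('wrist','scene','top'):
  c=r.camera(n);cv2.imwrite('pics/l1%s.png'%n,c['pixels']);np.savez('l1%s.npz'%n,**c)
go(*tabgrasp(.09))
print(r.read_state()['ee_pos'])
a=cv2.imread('pics/l1wrist.png');b=cv2.imread('pics/l1scene.png')[40:280,300:540];t=cv2.imread('pics/l1top.png')[120:300,120:300]
f=lambda x:cv2.resize(x,(390,290))
cv2.imwrite('pics/l1.png',cv2.vconcat([cv2.hconcat([f(a),f(b)]),cv2.hconcat([f(t),f(cv2.imread('pics/l1scene.png'))])]))
"
```

```text
t 4.4 d mm [-0.5  1.  21.4] rv [-0.0019 -0.0004  0.0026] rows>= 0.4 w 0.0108 F [-0.  -0.7 -3.4] q [-1.08 -0.12  0.05  1.94  0.54  1.25 -1.49]
[0.42603432 0.28356272 0.28018735]
```

View pics/l1.png

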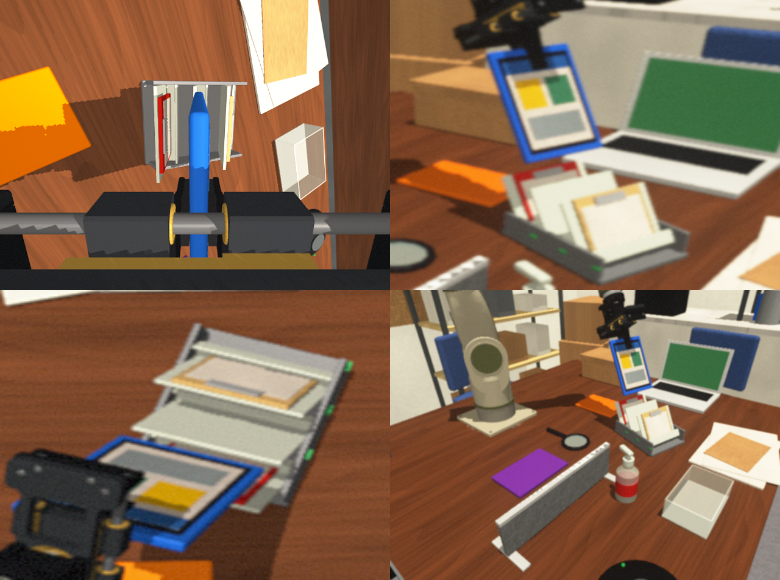

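```bash
python3 -c "
from h import *
s=cv2.imread('pics/l1scene.png')
x0,y0,w,h,k=345,50,110,100,7
c=cv2.resize(s[y0:y0+h,x0:x0+w],None,fx=k,fy=k,interpolation=cv2.INTER_CUBIC)[:600]
for x in range(350,x0+w,10): cv2.putText(c,str(x),((x-x0)*k,12),0,.35,(0,255,255),1);cv2.line(c,((x-x0)*k,14),((x-x0)*k,20),(0,255,255))
for y in range(60,y0+h,10): cv2.putText(c,str(y),(8,(y-y0)*k+4),0,.35,(0,255,255),1);cv2.line(c,(0,(y-y0)*k),(6,(y-y0)*k),(0,255,255))
cv2.imwrite('pics/l1c.png',c)
# predicted corners assuming top 41mm above TCP
p=np.array([.42603432,.28356272,.28018735]);M=frame(YAW,np.radians(30));C=cam('l1scene.npz')
for P in [(.011,.065,0),(.011,-.065,0),(0,.065,0),(0,-.065,0),(.011,.065,.19),(.011,-.065,.19),(0,.065,.19),(0,-.065,.19)]:
  print(P,proj(C,p+M@(np.array(P)-np.array([.0055,0,.149]))))
"
```

```text
(0.011, 0.065, 0) [[432.20230293 159.92307439]]
(0.011, -0.065, 0) [[386.0501458  173.68896106]]
(0, 0.065, 0) [[428.83633246 160.917432  ]]
(0, -0.065, 0) [[382.9408179  174.60616195]]
(0.011, 0.065, 0.19) [[409.16384376  73.62006344]]
(0.011, -0.065, 0.19) [[360.51408315  82.05624128]]
(0, 0.065, 0.19) [[405.95512741  75.47630038]]
(0, -0.065, 0.19) [[357.60357173  83.94463166]]
```

View pics/l1c.png

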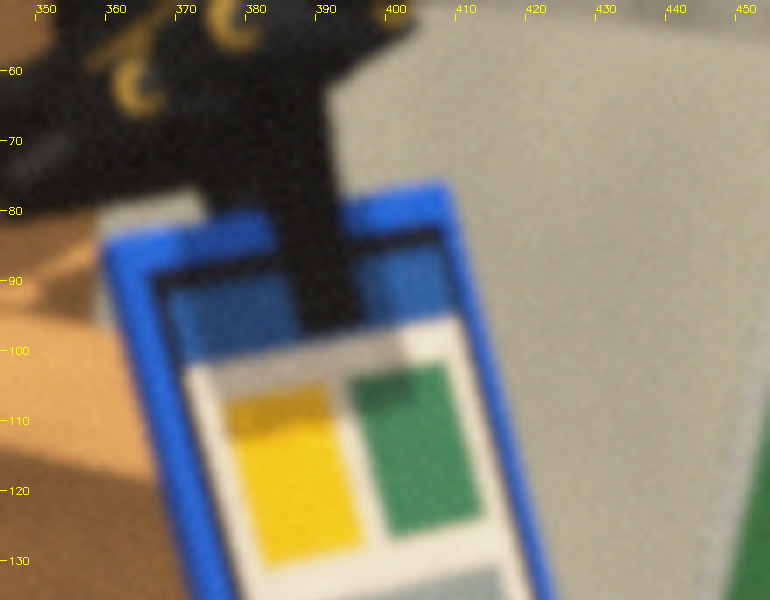

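```bash
python3 -c "
from h import *
s=cv2.imread('pics/l1scene.png')
x0,y0,w,h,k=365,110,80,80,7
c=cv2.resize(s[y0:y0+h,x0:x0+w],None,fx=k,fy=k,interpolation=cv2.INTER_CUBIC)[:600]
for x in range(370,x0+w,10): cv2.putText(c,str(x),((x-x0)*k,12),0,.35,(0,255,255),1);cv2.line(c,((x-x0)*k,14),((x-x0)*k,20),(0,255,255))
for y in range(120,y0+h,10): cv2.putText(c,str(y),(8,(y-y0)*k+4),0,.35,(0,255,255),1);cv2.line(c,(0,(y-y0)*k),(6,(y-y0)*k),(0,255,255))
cv2.imwrite('pics/l1d.png',c)
"
```

```text
(no output)
```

View pics/l1d.png

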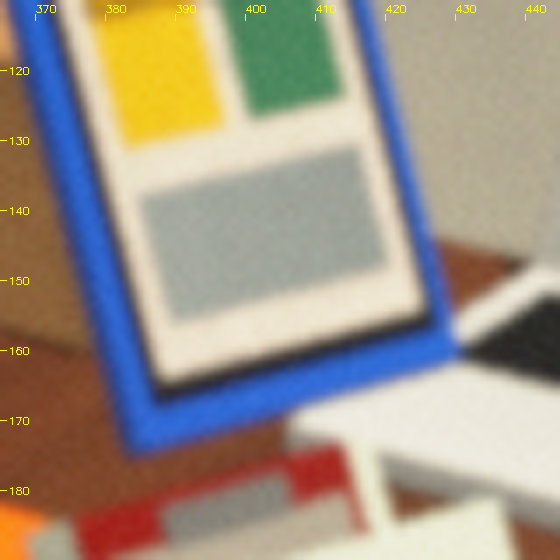

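```bash
cat >> h.py <<'E'
D=np.array([.5645,-.2025,0]);DY=-.013
def place(gap,z,y=-.05,h=.147,lean=20):
    M=frame(DY,np.radians(lean)); B=frame(DY,0)
    o=D+B@np.array([.047+gap,y,z]); return o+M@np.array([.0055,0,h]),toolR(M)
E
python3 -c "
from h import *
print(place(.02,.2)[0])
d,rv=go(*place(.02,.2))
from bench import r
R0=R.from_quat(r.read_state()['eef_rot']).as_matrix()
print('up50',R0.T@np.array([0,0,.05]))
"
```

```text
[ 0.58573952 -0.25278035  0.34001593]
t 4.4 d mm [-461.9  303.5  105.9] rv [ 0.1712  0.1265 -0.2698] rows>= 11.3 w 0.0108 F [-0.  -0.7 -3.4] q [-1.08 -0.12  0.05  1.94  0.54  1.25 -1.49]
up50 [-4.54802689e-05  2.49162822e-02 -4.33494730e-02]
```

Call:
step_arm --increments '[[[-0.015,0.015,-0.006],[0.008,0.006,-0.013]],[[-0.035,0.034,-0.011],[0.017,0.012,-0.027]],[[-0.06,0.054,-0.014],[0.026,0.018,-0.04]],[[-0.085,0.074,-0.014],[0.034,0.025,-0.054]],[[-0.115,0.095,-0.01],[0.043,0.031,-0.067]]]'

```text
time: 4.9
ee_pos: [0.4648, 0.1493, 0.336]
eef_rot: [0.763, 0.602, 0.144, 0.188]
ft_force: [0.8, -0.1, -3.4]
width: 0.0107
```

```bash
python3 -c "
from h import *
d,rv=go(*place(.02,.2))"
```

```text
t 4.9 d mm [-362.7  188.6   95.8] rv [ 0.1273  0.0957 -0.2016] rows>= 8.4 w 0.0107 F [ 0.8 -0.1 -3.4] q [-0.98 -0.33  0.24  1.96  0.5   1.26 -1.08]
```

Call:
step_arm --increments '[[[-0.03,0.016,0.008],[0.011,0.008,-0.017]],[[-0.06,0.031,0.016],[0.021,0.016,-0.034]],[[-0.09,0.047,0.024],[0.032,0.024,-0.05]],[[-0.12,0.063,0.032],[0.042,0.032,-0.067]],[[-0.15,0.078,0.04],[0.053,0.04,-0.084]]]'

```text
time: 5.4
ee_pos: [0.5149, -0.0193, 0.3363]
eef_rot: [0.739, 0.641, 0.134, 0.161]
ft_force: [1.6, 0.2, -2.6]
width: 0.0107
```

```bash
python3 -c "
from h import *
d,rv=go(*place(.02,.2))"
```

```text
t 5.4 d mm [-221.    95.1   40.7] rv [ 0.0727  0.0566 -0.1176] rows>= 4.9 w 0.0107 F [ 1.6  0.2 -2.6] q [-0.92 -0.41  0.58  1.93  0.45  1.2  -0.57]
```

Call:
step_arm --increments '[[[-0.025,0.011,0.005],[0.009,0.007,-0.014]],[[-0.05,0.022,0.01],[0.017,0.014,-0.028]],[[-0.075,0.033,0.015],[0.026,0.02,-0.042]],[[-0.1,0.043,0.019],[0.034,0.027,-0.055]],[[-0.125,0.054,0.023],[0.042,0.033,-0.068]]]'

```text
time: 5.9
ee_pos: [0.5546, -0.1536, 0.3374]
eef_rot: [0.718, 0.671, 0.126, 0.139]
ft_force: [0.9, 0.6, -3.7]
width: 0.0111
```

```bash
python3 -c "
from h import *
d,rv=go(*place(.02,.2))"
```

```text
t 5.9 d mm [-96.9  35.9  12. ] rv [ 0.0288  0.0247 -0.0501] rows>= 2.1 w 0.0111 F [ 0.9  0.6 -3.7] q [-1.01 -0.36  0.99  1.79  0.35  1.18 -0.13]
```

```bash
sed -i 's/y=-.05,h/y=-.02,h/' h.py; python3 -c "
from h import *
d,rv=go(*place(.02,.2))"
```

```text
t 5.9 d mm [-66.9  34.4  11.2] rv [ 0.0288  0.0247 -0.0501] rows>= 1.5 w 0.0111 F [ 0.9  0.6 -3.7] q [-1.01 -0.36  0.99  1.79  0.35  1.18 -0.13]
```

Call:
step_arm --increments '[[[-0.015,0.008,0.003],[0.006,0.005,-0.01]],[[-0.03,0.016,0.005],[0.012,0.01,-0.02]],[[-0.045,0.024,0.008],[0.018,0.015,-0.03]],[[-0.058,0.03,0.01],[0.024,0.02,-0.042]],[[-0.067,0.034,0.011],[0.029,0.025,-0.05]]]'

```text
time: 6.4
ee_pos: [0.5869, -0.2199, 0.3415]
eef_rot: [0.699, 0.694, 0.121, 0.125]
ft_force: [-0.7, 0.9, -1.6]
width: 0.0109
```

```bash
python3 -c "
from h import *
d,rv=go(*place(.02,.2))
go(*place(.02,.05))"
```

```text
t 6.4 d mm [-2.9 -1.2  1.1] rv [0.0008 0.002  0.0067] rows>= 0.1 w 0.0109 F [-0.7  0.9 -1.6] q [-1.35 -0.47  1.34  1.63  0.47  1.27 -0.02]
t 6.4 d mm [ -2.2 -52.6 142. ] rv [0.0008 0.002  0.0067] rows>= 3.0 w 0.0109 F [-0.7  0.9 -1.6] q [-1.35 -0.47  1.34  1.63  0.47  1.27 -0.02]
```

```bash
python3 -c "
from bench import r
s=r.read_state();print(s['joint_positions'],s['joint_vel'])"
```

```text
[-1.34781053 -0.47224074  1.33516849  1.63318355  0.47104598  1.27165226
 -0.02364721] [-0.80253384 -1.15994367  0.03992139 -0.23867176  1.33095263  0.55800511
 -0.67630105]
```

Call:
step_arm --increments '[[[0.0,-0.005,0.013],[0,0,0]],[[0.0,-0.01,0.026],[0,0,0]]]'

```text
time: 6.6
ee_pos: [0.5852, -0.219, 0.3124]
eef_rot: [0.698, 0.694, 0.122, 0.125]
ft_force: [1.2, 6.2, -3.2]
width: 0.0109
```

```bash
python3 -c "
from bench import r
s=r.read_state();print(s['joint_positions'],s['joint_vel'])"
```

```text
[-1.34872451 -0.50004571  1.33961981  1.6908188   0.50490992  1.22478232
 -0.04749566] [ 0.06763602 -0.0072276   0.03142019  0.31820664  0.17012881 -0.23091743
 -0.10451622]
```

Call:
step_arm --increments '[[[0.0,-0.003,0.009],[0,0,0]],[[0.0,-0.006,0.018],[0,0,0]]]'

```text
time: 6.8
ee_pos: [0.5807, -0.2175, 0.2927]
eef_rot: [0.699, 0.694, 0.121, 0.126]
ft_force: [0.5, -1.3, -3.1]
width: 0.0112
```

```bash
python3 -c "
from bench import r
s=r.read_state();print(s['joint_positions'],s['joint_vel'])
from h import *
go(*place(.02,.05))"
```

```text
[-1.32865914 -0.49712434  1.33954349  1.73720753  0.50624344  1.18217055
 -0.05185769] [ 8.33832117e-02  2.61630893e-03 -1.72038184e-04  1.92572494e-01
  2.83414715e-02 -1.94395804e-01 -3.19100678e-02]
t 6.8 d mm [ -4.7 -30.2  98.3] rv [0.0024 0.0034 0.0061] rows>= 2.1 w 0.0112 F [ 0.5 -1.3 -3.1] q [-1.33 -0.5   1.34  1.74  0.51  1.18 -0.05]
```

```bash
cat > kin.py <<'E'
from h import *
Z=lambda a:R.from_euler('z',a).as_matrix()
Y=lambda a:R.from_euler('y',a).as_matrix()
DAT=[([-1.17158786,0.33288402,-0.06468356,1.46091695,0.0215904,1.34991406,-0.08848274],[0.25573664,0.56986462,0.22175795],[0.209334,0.977844,-0.0007,-0.0001]),
([-1.17,.09,.02,1.68,.16,1.27,-.52],[0.3209,0.4688,0.2623],[0.434,0.896,0.056,0.077]),
([-1.14,-.06,.05,1.85,.36,1.22,-1.02],[0.3769,0.3722,0.2696],[0.63,0.755,0.108,0.148]),
([-1.07,-.11,.06,1.95,.55,1.22,-1.51],[0.4325,0.2801,0.2706],[0.782,0.566,0.152,0.21]),
([-1.0,.07,.15,2.04,.61,.91,-1.52],[0.499,0.26,0.1482],[0.781,0.569,0.151,0.209]),
([-.98,-.33,.24,1.96,.5,1.26,-1.08],[0.4648,0.1493,0.336],[0.763,0.602,0.144,0.188]),
([-.92,-.41,.58,1.93,.45,1.2,-.57],[0.5149,-0.0193,0.3363],[0.739,0.641,0.134,0.161]),
([-1.01,-.36,.99,1.79,.35,1.18,-.13],[0.5546,-0.1536,0.3374],[0.718,0.671,0.126,0.139]),
([-1.34781053,-0.47224074,1.33516849,1.63318355,0.47104598,1.27165226,-0.02364721],[0.5869,-0.2199,0.3415],[0.699,0.694,0.121,0.125]),
([-1.32865914,-0.49712434,1.33954349,1.73720753,0.50624344,1.18217055,-0.05185769],[0.5807,-0.2175,0.2927],[0.699,0.694,0.121,0.126])]
def fk(q,p,sg):
    b,d1,d3,a3,d5,a5,d7,o7,a1,a7=p
    A=Z(b+sg[0]*q[0]);t=np.array([0,0,d1]);t=t+A@[a1,0,0]
    A=A@Y(q[1])@Z(sg[1]*q[2]);t=t+A@[a3,0,d3]
    A=A@Y(q[3]);t=t+A@[a5,0,0];A=A@Z(sg[2]*q[4]);t=t+A@[0,0,d5]
    A=A@Y(q[5]);t=t+A@[a7,0,0];A=A@Z(o7+sg[3]*q[6]);t=t+A@[0,0,d7]
    return t,A
def res(p,sg,D=DAT):
    o=[]
    for q,x,e in D:
        t,A=fk(q,p,sg);o+=list(t-np.array(x))+list(.2*R.from_matrix(A.T@R.from_quat(e).as_matrix()).as_rotvec())
    return np.array(o)
if __name__=="__main__":
    import itertools
    best=None
    for sg in itertools.product((1,-1),repeat=4):
      for o7 in (0,np.pi/2,np.pi,-np.pi/2):
        q=least_squares(lambda p:res(p,sg),[0,.35,.4,0,.4,0,.3,o7,0,0],loss="soft_l1",f_scale=.02)
        if best is None or q.cost<best[0]: best=(q.cost,sg,q.x)
    print(best); print(np.round(res(best[2],best[1]).reshape(-1,6)*1e3,0))
    np.savez("kin.npz",p=best[2],sg=best[1])
E
python3 kin.py
```

```text
(np.float64(0.0005554662249795523), (-1, -1, -1, -1), array([-0.05706876,  0.30954391,  0.44083854, -0.00192638,  0.48922018,
        0.00395943,  0.4018983 ,  1.5153692 , -0.00355136, -0.01214537]))
[[-9.  6. -9. -0. -0. -0.]
 [-6.  7. -8. -2.  2.  0.]
 [-0.  2. -4. -1.  4. -1.]
 [ 2. -5. -5. -1.  6. -1.]
 [ 3. -6. -1.  0.  6.  0.]
 [ 3.  0. -1.  0.  5. -0.]
 [ 2.  8.  6.  0.  5.  0.]
 [-1.  6.  4.  0.  3.  1.]
 [-8. -6.  8. -0.  4.  0.]
 [-8. -5.  9. -0.  4.  0.]]
```

```bash
cat > sim.py <<'E'
from kin import *
k=np.load("kin.npz");P=k["p"];SG=tuple(k["sg"])
LO=np.array([-2.6,-.5,-1.47,.16,-1.27,.06,-2.6]);HI=np.array([2.6,2.12,1.34,2.42,4.41,2.06,2.6])
def jac(q):
    t,A=fk(q,P,SG);J=np.zeros((6,7))
    for i in range(7):
        e=np.array(q,float);e[i]+=1e-5;t2,A2=fk(e,P,SG)
        J[:3,i]=(t2-t)/1e-5;J[3:,i]=R.from_matrix(A2@A.T).as_rotvec()/1e-5
    return t,A,J
def track(q,pos,Rt,n,lam=.02):
    q=np.array(q,float);t0,A0=fk(q,P,SG);rv=R.from_matrix(A0.T@Rt).as_rotvec()
    for i in range(1,n+1):
        tt=t0+(pos-t0)*i/n;RR=A0@R.from_rotvec(rv*i/n).as_matrix()
        for _ in range(3):
            t,A,J=jac(q);e=np.r_[tt-t,R.from_matrix(RR@A.T).as_rotvec()]
            q=np.clip(q+J.T@np.linalg.solve(J@J.T+lam**2*np.eye(6),e),LO,HI)
    return q
E
python3 - <<'E'
from sim import *
q=np.array(DAT[0][0])
for i,(qq,x,e) in enumerate(DAT[1:],1):
    q=track(q,np.array(x),R.from_quat(e).as_matrix(),10); print(i,np.round(q,2),np.round(qq,2))
E
```

```text
1 [-1.16  0.07  0.03  1.69  0.15  1.27 -0.5 ] [-1.17  0.09  0.02  1.68  0.16  1.27 -0.52]
2 [-1.13 -0.08  0.05  1.87  0.35  1.21 -1.  ] [-1.14 -0.06  0.05  1.85  0.36  1.22 -1.02]
3 [-1.06 -0.13  0.05  1.96  0.55  1.2  -1.5 ] [-1.07 -0.11  0.06  1.95  0.55  1.22 -1.51]
4 [-0.98  0.05  0.13  2.06  0.61  0.88 -1.52] [-1.    0.07  0.15  2.04  0.61  0.91 -1.52]
5 [-0.94 -0.35  0.22  1.98  0.48  1.24 -1.05] [-0.98 -0.33  0.24  1.96  0.5   1.26 -1.08]
6 [-0.9  -0.43  0.6   1.95  0.43  1.18 -0.53] [-0.92 -0.41  0.58  1.93  0.45  1.2  -0.57]
7 [-1.   -0.35  1.01  1.79  0.31  1.17 -0.09] [-1.01 -0.36  0.99  1.79  0.35  1.18 -0.13]
8 [-1.26 -0.25  1.34  1.64  0.17  1.19  0.18] [-1.35 -0.47  1.34  1.63  0.47  1.27 -0.02]
9 [-1.2  -0.18  1.34  1.74  0.09  1.08  0.25] [-1.33 -0.5   1.34  1.74  0.51  1.18 -0.05]
```

```bash
cat > plan.py <<'E'
from sim import *
from bench import r
q0=r.read_state()["joint_positions"]
Ro=lambda lean,yaw:toolR(frame(yaw,np.radians(lean)))
fin=[place(.02,.2),place(.02,.05),place(.0,.0)]
def run(wps,v=False):
    q=q0.copy();m=[]
    for i,(x,A) in enumerate(wps):
        q=track(q,np.array(x),A,max(4,int(np.linalg.norm(fk(q,P,SG)[0]-x)/.03)))
        t,B=fk(q,P,SG);er=np.linalg.norm(t-x)
        mar=np.min(np.r_[q-LO,HI-q]); m.append(mar if er<.01 else -1)
        if v: print(np.round(x,3),np.round(q,2),"mar",round(mar,2),"err",round(er*1e3,1))
    return m
rng=np.random.default_rng(0);best=(-9,)
for it in range(60):
    y1=rng.uniform(-.1,.2);w=[([.56,-.15,.337],Ro(rng.uniform(0,25),0)),([rng.uniform(.45,.7),y1,.34],Ro(rng.uniform(0,30),rng.uniform(-.3,.1))),
       ([rng.uniform(.62,.78),rng.uniform(0,.25),.36],Ro(rng.uniform(0,30),rng.uniform(-.3,.1))),([rng.uniform(.62,.78),rng.uniform(-.25,-.1),.36],Ro(rng.uniform(0,25),rng.uniform(-.2,.2)))]
    m=run(w+fin);s=min(m[1:])
    if s>best[0]: best=(s,w,m)
print(best[0]);run(best[1]+fin,True)
for w in best[1]: print(np.round(w[0],3),R.from_matrix(w[1]).as_quat().round(4).tolist())
import pickle;pickle.dump(best[1],open("wp.pkl","wb"))
E
python3 plan.py
```

```text
0.27353705820589136
[ 0.56  -0.15   0.337] [-1.27 -0.47  1.17  1.74  0.45  1.26 -0.13] mar 0.03 err 0.0
[0.499 0.174 0.34 ] [-1.42 -0.1   0.91  1.65  0.15  1.42 -0.59] mar 0.4 err 0.0
[0.677 0.184 0.36 ] [-1.18  0.35  1.01  1.34 -0.18  1.32 -0.44] mar 0.33 err 0.0
[ 0.718 -0.248  0.36 ] [-0.1   0.72  0.89  0.77 -0.58  1.78  0.36] mar 0.28 err 0.0
[ 0.586 -0.223  0.34 ] [-0.66  0.02  1.07  1.63 -0.18  1.19  0.43] mar 0.27 err 0.0
[ 0.586 -0.223  0.19 ] [-0.58  0.17  1.06  1.86 -0.39  0.92  0.63] mar 0.28 err 0.0
[ 0.566 -0.223  0.14 ] [-0.56  0.19  1.04  1.96 -0.45  0.82  0.71] mar 0.3 err 0.0
[ 0.56  -0.15   0.337] [0.697, 0.697, 0.1189, 0.1189]
[0.499 0.174 0.34 ] [0.7264, 0.6829, 0.053, 0.0563]
[0.677 0.184 0.36 ] [0.7702, 0.6188, 0.0967, 0.1204]
[ 0.718 -0.248  0.36 ] [0.7531, 0.6574, 0.016, 0.0184]
```

```bash
cat > g.py <<'E'
import sys,pickle
from h import *
w=pickle.load(open("wp.pkl","rb"))
for i in map(int,sys.argv[1:]): go(*w[i])
E
python3 g.py 0 1
```

```text
t 6.8 d mm [ 67.1  -4.6 -49.2] rv [ 0.0135  0.0078 -0.0061] rows>= 1.7 w 0.0112 F [ 0.5 -1.3 -3.1] q [-1.33 -0.5   1.34  1.74  0.51  1.18 -0.05]
t 6.8 d mm [390.3 -62.6 -75.5] rv [ 0.1968 -0.0083  0.0531] rows>= 8.0 w 0.0112 F [ 0.5 -1.3 -3.1] q [-1.33 -0.5   1.34  1.74  0.51  1.18 -0.05]
```

Call:
step_arm --increments '[[[0.01,-0.001,-0.007],[0.002,0.001,-0.001]],[[0.022,-0.002,-0.016],[0.005,0.003,-0.002]],[[0.036,-0.003,-0.026],[0.008,0.005,-0.004]],[[0.052,-0.004,-0.038],[0.011,0.006,-0.005]],[[0.067,-0.005,-0.049],[0.0135,0.008,-0.006]]]'

```text
time: 7.3
ee_pos: [0.559, -0.1501, 0.336]
eef_rot: [0.698, 0.697, 0.118, 0.119]
ft_force: [0.0, 0.2, -2.2]
width: 0.0111
```

```bash
python3 g.py 1
```

```text
t 7.3 d mm [323.7 -55.5 -24. ] rv [ 0.1816 -0.0136  0.0587] rows>= 6.6 w 0.0111 F [ 0.   0.2 -2.2] q [-1.22 -0.45  1.12  1.74  0.45  1.27 -0.14]
```

10 rows to waypoint 1.

Call:
step_arm --increments '[[[0.03,-0.005,-0.002],[0.018,-0.001,0.006]],[[0.062,-0.011,-0.005],[0.036,-0.003,0.012]],[[0.095,-0.016,-0.007],[0.054,-0.004,0.018]],[[0.128,-0.022,-0.01],[0.072,-0.005,0.024]],[[0.161,-0.028,-0.012],[0.09,-0.007,0.03]]]'

```text
time: 7.8
ee_pos: [0.5284, 0.0115, 0.3366]
eef_rot: [0.714, 0.69, 0.084, 0.088]
ft_force: [0.9, 0.2, -3.1]
width: 0.0107
```

```bash
python3 g.py 1
```

```text
t 7.8 d mm [161.2 -32.9 -11.8] rv [ 0.0896 -0.0047  0.0269] rows>= 3.3 w 0.0107 F [ 0.9  0.2 -3.1] q [-1.26 -0.32  0.92  1.77  0.35  1.35 -0.41]
```

Call:
step_arm --increments '[[[0.032,-0.007,-0.002],[0.018,-0.001,0.005]],[[0.064,-0.013,-0.005],[0.036,-0.002,0.011]],[[0.097,-0.02,-0.007],[0.054,-0.003,0.016]],[[0.129,-0.026,-0.009],[0.072,-0.004,0.021]],[[0.161,-0.033,-0.012],[0.09,-0.005,0.027]]]'

```text
time: 8.3
ee_pos: [0.4988, 0.1744, 0.3386]
eef_rot: [0.727, 0.682, 0.051, 0.056]
ft_force: [0.5, 0.2, -2.8]
width: 0.0105
```

```bash
python3 g.py 2; python3 plan.py | head -8
```

```text
t 8.3 d mm [ 20.9 178.3   5.7] rv [-0.157  -0.0332  0.1501] rows>= 3.6 w 0.0105 F [ 0.5  0.2 -2.8] q [-1.38 -0.11  0.85  1.67  0.17  1.41 -0.61]
0.2847478682411755
[ 0.56  -0.15   0.337] [-1.28 -0.37  1.24  1.69  0.35  1.28 -0.06] mar 0.1 err 0.0
[0.583 0.192 0.34 ] [-1.31 -0.1   0.73  1.73  0.35  1.13 -0.77] mar 0.4 err 0.0
[0.696 0.065 0.36 ] [-0.7   0.52  0.91  1.07 -0.42  1.64  0.06] mar 0.42 err 0.0
[ 0.755 -0.148  0.36 ] [-0.3   0.62  0.88  0.93 -0.55  1.61  0.41] mar 0.45 err 0.0
[ 0.586 -0.223  0.34 ] [-0.65  0.02  1.06  1.63 -0.18  1.19  0.43] mar 0.28 err 0.0
[ 0.586 -0.223  0.19 ] [-0.58  0.17  1.05  1.86 -0.39  0.92  0.62] mar 0.29 err 0.0
[ 0.566 -0.223  0.14 ] [-0.55  0.19  1.03  1.96 -0.45  0.82  0.7 ] mar 0.31 err 0.0
```

```bash
python3 - <<'E'
import re
s=open("plan.py").read()
s=re.sub(r"    y1=.*?\n.*?\n","    w=[([rng.uniform(.6,.78),rng.uniform(.05,.25),.36],Ro(rng.uniform(0,30),rng.uniform(-.3,.1))),([rng.uniform(.62,.8),rng.uniform(-.3,-.1),.36],Ro(rng.uniform(0,25),rng.uniform(-.2,.2)))]\n",s)
s=s.replace("min(m[1:])","min(m)").replace("range(60)","range(150)")
open("plan.py","w").write(s)
E
python3 plan.py; python3 g.py 0 1
```

```text
0.4077028223345236
[0.698 0.237 0.36 ] [-1.23  0.37  0.92  1.33 -0.04  1.23 -0.69] mar 0.42 err 0.0
[ 0.774 -0.293  0.36 ] [-0.11  0.61  0.84  0.98 -0.59  1.43  0.44] mar 0.5 err 0.0
[ 0.586 -0.223  0.34 ] [-0.53  0.02  0.93  1.63 -0.18  1.19  0.43] mar 0.41 err 0.0
[ 0.586 -0.223  0.19 ] [-0.48  0.15  0.93  1.86 -0.35  0.91  0.6 ] mar 0.41 err 0.0
[ 0.566 -0.223  0.14 ] [-0.45  0.16  0.92  1.96 -0.41  0.81  0.67] mar 0.42 err 0.0
[0.698 0.237 0.36 ] [0.7862, 0.5804, 0.1259, 0.1705]
[ 0.774 -0.293  0.36 ] [0.742, 0.6514, 0.1046, 0.1191]
t 8.3 d mm [ 75.1 195.7   8.3] rv [-0.273  -0.0654  0.2268] rows>= 4.2 w 0.0105 F [ 0.5  0.2 -2.8] q [-1.38 -0.11  0.85  1.67  0.17  1.41 -0.61]
t 8.3 d mm [-449.3  304.3   26.1] rv [-0.1656 -0.0133  0.0648] rows>= 10.9 w 0.0105 F [ 0.5  0.2 -2.8] q [-1.38 -0.11  0.85  1.67  0.17  1.41 -0.61]
```

Call:
step_arm --increments '[[[0.01,0.03,0.001],[-0.042,-0.01,0.035]],[[0.025,0.068,0.003],[-0.095,-0.023,0.079]],[[0.042,0.11,0.005],[-0.153,-0.037,0.127]],[[0.059,0.155,0.007],[-0.216,-0.052,0.18]],[[0.075,0.196,0.008],[-0.273,-0.065,0.227]]]'

```text
time: 8.8
ee_pos: [0.7003, 0.2374, 0.3575]
eef_rot: [0.787, 0.58, 0.125, 0.172]
ft_force: [-0.3, -0.1, -3.2]
width: 0.0105
```

```bash
python3 g.py 1
```

```text
t 8.8 d mm [-484.8  208.2   93.4] rv [ 0.1094  0.0645 -0.1591] rows>= 10.7 w 0.0105 F [-0.3 -0.1 -3.2] q [-1.2   0.41  0.95  1.32 -0.08  1.22 -0.64]
```

15 rows to waypoint 1.

Call:
step_arm --increments '[[[-0.032,0.014,0.006],[0.007,0.004,-0.011]],[[-0.065,0.028,0.0125],[0.0146,0.0086,-0.021]],[[-0.097,0.042,0.019],[0.022,0.013,-0.032]],[[-0.13,0.0555,0.025],[0.029,0.017,-0.042]],[[-0.162,0.069,0.031],[0.036,0.0215,-0.053]]]'

```text
time: 9.3
ee_pos: [0.7246, 0.0578, 0.3557]
eef_rot: [0.773, 0.604, 0.117, 0.154]
ft_force: [-0.0, -0.2, -3.7]
width: 0.011
```

```bash
python3 g.py 1
```

```text
t 9.3 d mm [-328.5  124.4   48.5] rv [ 0.0709  0.0453 -0.1065] rows>= 7.1 w 0.011 F [-0.  -0.2 -3.7] q [-0.94  0.34  0.94  1.38 -0.16  1.18 -0.28]
```

Call:
step_arm --increments '[[[-0.033,0.0125,0.005],[0.007,0.005,-0.011]],[[-0.066,0.025,0.01],[0.014,0.009,-0.021]],[[-0.098,0.037,0.0145],[0.021,0.014,-0.032]],[[-0.131,0.05,0.019],[0.028,0.018,-0.043]],[[-0.164,0.062,0.024],[0.035,0.023,-0.053]]]'

```text
time: 9.8
ee_pos: [0.7494, -0.1197, 0.3552]
eef_rot: [0.758, 0.628, 0.11, 0.136]
ft_force: [0.5, 0.5, -3.5]
width: 0.0105
```

```bash
python3 g.py 1
```

```text
t 9.8 d mm [-165.9   54.9   15.8] rv [ 0.033   0.0233 -0.0539] rows>= 3.5 w 0.0105 F [ 0.5  0.5 -3.5] q [-0.53  0.43  0.89  1.27 -0.37  1.24  0.13]
```

Call:
step_arm --increments '[[[-0.033,0.011,0.003],[0.007,0.005,-0.011]],[[-0.066,0.022,0.006],[0.013,0.009,-0.022]],[[-0.1,0.033,0.009],[0.02,0.014,-0.032]],[[-0.133,0.044,0.013],[0.026,0.019,-0.043]],[[-0.166,0.055,0.016],[0.033,0.023,-0.054]]]'

```text
time: 10.3
ee_pos: [0.7744, -0.2961, 0.356]
eef_rot: [0.743, 0.651, 0.103, 0.118]
ft_force: [0.7, 0.5, -3.5]
width: 0.0108
```

```bash
python3 -c "
from h import *
go(*place(.025,.12));go(*place(.025,.2))"
```

```text
t 10.3 d mm [  48.7 -211.6   32.1] rv [-0.0346  0.038  -0.1116] rows>= 4.4 w 0.0108 F [ 0.7  0.5 -3.5] q [-0.07  0.64  0.81  0.95 -0.58  1.41  0.44]
t 10.3 d mm [  48.7 -186.9  -43.9] rv [-0.0346  0.038  -0.1116] rows>= 4.0 w 0.0108 F [ 0.7  0.5 -3.5] q [-0.07  0.64  0.81  0.95 -0.58  1.41  0.44]
```

Call:
step_arm --increments '[[[0.007,-0.027,-0.006],[-0.005,0.005,-0.016]],[[0.014,-0.053,-0.012],[-0.01,0.011,-0.032]],[[0.021,-0.08,-0.019],[-0.015,0.016,-0.048]],[[0.028,-0.107,-0.025],[-0.02,0.022,-0.064]],[[0.035,-0.134,-0.031],[-0.025,0.027,-0.08]]]'

```text
time: 10.8
ee_pos: [0.6419, -0.2441, 0.341]
eef_rot: [0.713, 0.68, 0.115, 0.121]
ft_force: [-1.0, -0.5, -3.0]
width: 0.0108
```

```bash
python3 -c "
from h import *
go(*place(.025,.2));go(*place(.025,.1))"
```

```text
t 10.8 d mm [ 18.8 -49.1 -16.2] rv [-0.0129  0.0118 -0.0323] rows>= 1.1 w 0.0108 F [-1.  -0.5 -3. ] q [-0.37  0.24  0.88  1.47 -0.34  1.22  0.49]
t 10.8 d mm [ 18.8 -82.1  78.2] rv [-0.0129  0.0118 -0.0323] rows>= 2.3 w 0.0108 F [-1.  -0.5 -3. ] q [-0.37  0.24  0.88  1.47 -0.34  1.22  0.49]
```

Call:
step_arm --increments '[[[0.006,-0.018,-0.006],[-0.004,0.004,-0.01]],[[0.013,-0.034,-0.01],[-0.009,0.008,-0.022]],[[0.018,-0.046,-0.014],[-0.012,0.011,-0.03]],[[0.019,-0.049,-0.016],[-0.013,0.012,-0.032]],[[0.019,-0.049,-0.016],[-0.013,0.012,-0.032]]]'

```text
time: 11.3
ee_pos: [0.5911, -0.2231, 0.339]
eef_rot: [0.701, 0.691, 0.122, 0.123]
ft_force: [0.0, 0.5, -3.8]
width: 0.0105
```

```bash
python3 -c "
from h import *
go(*place(.025,.2));go(*place(.02,.03))
from bench import r
for n in ('scene','top'):
  c=r.camera(n);cv2.imwrite('pics/p1%s.png'%n,c['pixels']);np.savez('p1%s.npz'%n,**c)
"
```

```text
t 11.3 d mm [ 0.2  0.4 -0.9] rv [-0.0008 -0.0001 -0.0012] rows>= 0.0 w 0.0105 F [ 0.   0.5 -3.8] q [-0.48  0.05  0.88  1.61 -0.18  1.17  0.42]
t 11.3 d mm [ 1.000e-01 -6.230e+01  1.572e+02] rv [-0.0008 -0.0001 -0.0012] rows>= 3.4 w 0.0105 F [ 0.   0.5 -3.8] q [-0.48  0.05  0.88  1.61 -0.18  1.17  0.42]
```

View pics/p1scene.png

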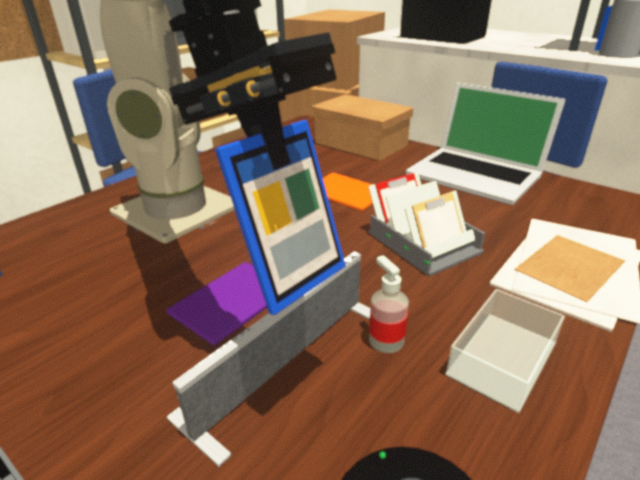

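The tablet hangs above and beyond the divider, with its lower corners at scene (270,310) and (344,265). Next I lower it.

Call:
step_arm --increments '[[[0,-0.01,0.025],[0,0,0]],[[0,-0.02,0.05],[0,0,0]],[[0,-0.03,0.075],[0,0,0]],[[0,-0.04,0.1],[0,0,0]],[[0,-0.048,0.12],[0,0,0]]]'

```text
time: 11.9
ee_pos: [0.5874, -0.2234, 0.2079]
eef_rot: [0.702, 0.691, 0.121, 0.123]
ft_force: [0.1, -0.1, -2.8]
width: 0.0109
```

```bash
python3 -c "
from h import *
go(*place(.02,.03))
from bench import r
for n in ('scene','top'):
  c=r.camera(n);cv2.imwrite('pics/p2%s.png'%n,c['pixels']);np.savez('p2%s.npz'%n,**c)
s=cv2.imread('pics/p2scene.png')[150:430,160:420];t=cv2.imread('pics/p2top.png')[100:240,330:560]
cv2.imwrite('pics/p2.png',cv2.hconcat([cv2.resize(s,(420,452)),cv2.resize(t,(380,452))]))
"
```

```text
t 11.9 d mm [  0.7 -14.1  35.2] rv [-0.0027  0.0018 -0.0012] rows>= 0.8 w 0.0109 F [ 0.1 -0.1 -2.8] q [-0.44  0.14  0.88  1.83 -0.3   0.92  0.54]
```

View pics/p2.png

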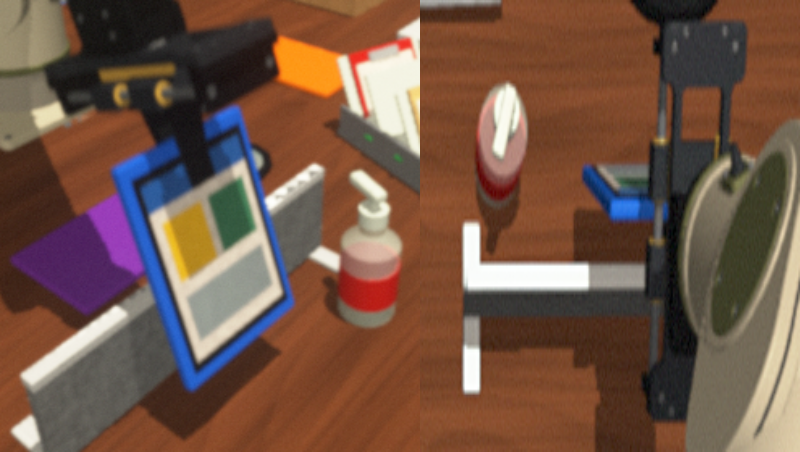

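Call:
step_arm --increments '[[[0.001,-0.005,0.012],[0,0,0]],[[0.001,-0.009,0.024],[0,0,0]],[[0.001,-0.014,0.035],[0,0,0]],[[0.001,-0.014,0.035],[0,0,0]]]'

```text
time: 12.4
ee_pos: [0.5837, -0.2215, 0.1668]
eef_rot: [0.702, 0.692, 0.118, 0.12]
ft_force: [-0.3, -0.5, -3.3]
width: 0.0107
```

```bash
python3 -c "
from h import *
go(*place(.02,.0))
from bench import r
for n in ('scene','top'):
  c=r.camera(n);cv2.imwrite('pics/p3%s.png'%n,c['pixels']);np.savez('p3%s.npz'%n,**c)
s=r.read_state();Rt=R.from_quat(s['eef_rot']).as_matrix();C=cam('p3scene.npz')
for h in (.141,.147,.153):
  for P in [(.065,.0055,h),(-.065,.0055,h),(.065,-.0055,h),(-.065,-.0055,h),(.065,.0055,h-.19),(-.065,.0055,h-.19)]: print(h,P,proj(C,s['ee_pos']+Rt@np.array(P)).round(1))
im=cv2.imread('pics/p3scene.png')
x0,y0,w,h,k=230,220,140,210,4
c=cv2.resize(im[y0:y0+h,x0:x0+w],None,fx=k,fy=k,interpolation=cv2.INTER_CUBIC)[240:]
for x in range(240,x0+w,20): cv2.putText(c,str(x),((x-x0)*k,12),0,.35,(0,255,255),1);cv2.line(c,((x-x0)*k,14),((x-x0)*k,20),(0,255,255))
for y in range(290,y0+h,10): cv2.putText(c,str(y),(8,(y-y0-60)*k+4),0,.35,(0,255,255),1);cv2.line(c,(0,(y-y0-60)*k),(6,(y-y0-60)*k),(0,255,255))
cv2.imwrite('pics/p3.png',c)
"
```

```text
t 12.4 d mm [-1.2 -6.6 26.1] rv [-0.0095  0.0009 -0.0014] rows>= 0.5 w 0.0107 F [-0.3 -0.5 -3.3] q [-0.42  0.19  0.86  1.88 -0.36  0.85  0.6 ]
0.141 (0.065, 0.0055, 0.141) [[342.3 348.3]]
0.141 (-0.065, 0.0055, 0.141) [[281.4 404.4]]
0.141 (0.065, -0.0055, 0.141) [[336.9 346.9]]
0.141 (-0.065, -0.0055, 0.141) [[276.  402.1]]
0.141 (0.065, 0.0055, -0.049000000000000016) [[306.6 231.8]]
0.141 (-0.065, 0.0055, -0.049000000000000016) [[233.3 276. ]]
0.147 (0.065, 0.0055, 0.147) [[343.4 351.6]]
0.147 (-0.065, 0.0055, 0.147) [[282.8 408. ]]
0.147 (0.065, -0.0055, 0.147) [[337.9 350.2]]
0.147 (-0.065, -0.0055, 0.147) [[277.4 405.7]]
0.147 (0.065, 0.0055, -0.04300000000000001) [[307.8 235.8]]
0.147 (-0.065, 0.0055, -0.04300000000000001) [[235.  280.5]]
0.153 (0.065, 0.0055, 0.153) [[344.4 354.9]]
0.153 (-0.065, 0.0055, 0.153) [[284.1 411.7]]
0.153 (0.065, -0.0055, 0.153) [[339.  353.5]]
0.153 (-0.065, -0.0055, 0.153) [[278.7 409.3]]
0.153 (0.065, 0.0055, -0.037000000000000005) [[309.1 239.8]]
0.153 (-0.065, 0.0055, -0.037000000000000005) [[236.7 284.9]]
```

View pics/p3.png

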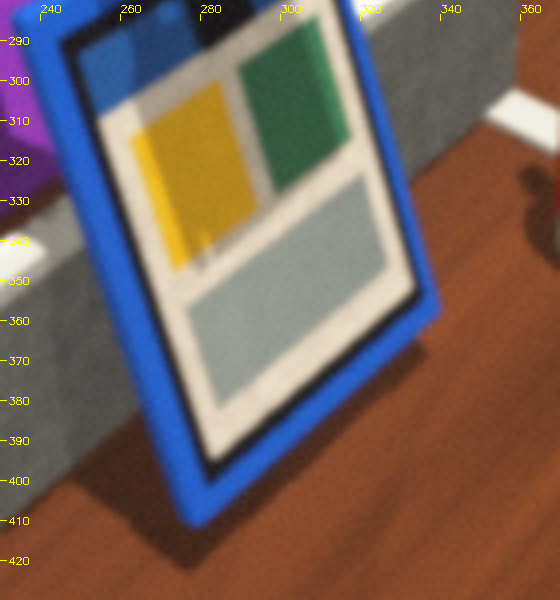

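```bash
sed -i 's/h=.147/h=.153/' h.py; python3 -c "
from h import *
go(*place(.012,.005));go(*place(.012,.0))"
```

```text
t 12.5 d mm [ -0.7 -14.2  14.2] rv [-0.0068  0.0014 -0.0015] rows>= 0.4 w 0.0108 F [-0.1  0.  -3.1] q [-0.42  0.18  0.86  1.88 -0.36  0.85  0.59]
t 12.5 d mm [ -0.7 -15.9  18.9] rv [-0.0068  0.0014 -0.0015] rows>= 0.5 w 0.0108 F [-0.1  0.  -3.1] q [-0.42  0.18  0.86  1.88 -0.36  0.85  0.59]
```

Call:
step_arm --increments '[[[0,-0.003,0.003],[-0.002,0,0]],[[0,-0.007,0.007],[-0.004,0.001,-0.001]],[[-0.001,-0.011,0.011],[-0.007,0.001,-0.001]],[[-0.001,-0.014,0.014],[-0.007,0.001,-0.001]],[[-0.001,-0.014,0.014],[-0.007,0.001,-0.001]]]'

```text
time: 13.0
ee_pos: [0.5755, -0.2229, 0.1502]
eef_rot: [0.701, 0.692, 0.122, 0.123]
ft_force: [0.1, -0.5, -4.3]
width: 0.0111
```

```bash
python3 -c "
from h import *
go(*place(.012,.0))
R0=R.from_quat(__import__('bench').r.read_state()['eef_rot']).as_matrix();print(R0.T@[0,0,-1],R0.T@[-1,0,0])"
```

```text
t 13.0 d mm [ 0.3 -1.   4.5] rv [-0.0008  0.0002 -0.0009] rows>= 0.1 w 0.0111 F [ 0.1 -0.5 -4.3] q [-0.41  0.18  0.85  1.92 -0.38  0.81  0.63]
[-1.54077165e-04 -3.41233953e-01  9.39978386e-01] [-0.01391531 -0.93988665 -0.34120293]
```

Call:
step_arm --increments '[[[0,-0.0003,0.001],[0,0,0]],[[0,-0.0007,0.002],[0,0,0]],[[0,-0.001,0.003],[0,0,0]],[[0,-0.001,0.003],[0,0,0]]]'

```text
time: 13.4
ee_pos: [0.5756, -0.2229, 0.1469]
eef_rot: [0.701, 0.692, 0.122, 0.123]
ft_force: [0.4, 0.3, -2.6]
width: 0.0108
```

Call:
step_arm --increments '[[[0,-0.0003,0.001],[0,0,0]],[[0,-0.0003,0.001],[0,0,0]]]'

```text
time: 13.6
ee_pos: [0.5757, -0.2228, 0.1458]
eef_rot: [0.701, 0.692, 0.122, 0.123]
ft_force: [0.4, 0.9, -3.0]
width: 0.0104
```

```bash
python3 -c "
from h import *
go(*place(.012,.0))
from bench import r
for n in ('scene','top'):
  c=r.camera(n);cv2.imwrite('pics/p4%s.png'%n,c['pixels'])
cv2.imwrite('pics/p4.png',cv2.resize(cv2.imread('pics/p4scene.png')[220:440,160:400],None,fx=2.7,fy=2.7,interpolation=2))"
```

```text
t 13.6 d mm [0.2 0.3 0.3] rv [-0.001   0.0002 -0.0007] rows>= 0.0 w 0.0104 F [ 0.4  0.9 -3. ] q [-0.4   0.19  0.85  1.93 -0.39  0.8   0.63]
```

View pics/p4.png

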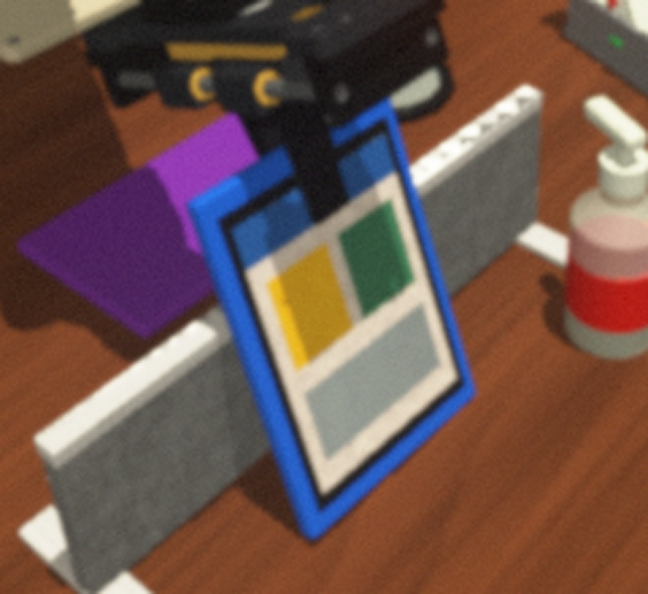

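Call:
step_arm --increments '[[[0,-0.0004,0.001],[0,0,0]],[[0,-0.0007,0.002],[0,0,0]],[[0,-0.0007,0.002],[0,0,0]]]'

```text
time: 14.0
ee_pos: [0.576, -0.2235, 0.1445]
eef_rot: [0.701, 0.691, 0.122, 0.124]
ft_force: [-3.8, -0.1, 3.4]
width: 0.0108
```

Call:
step_arm --increments '[[[0,-0.0003,0.001],[0,0,0]],[[0,-0.0003,0.001],[0,0,0]],[[0,-0.0003,0.001],[0,0,0]]]'

```text
time: 14.3
ee_pos: [0.5765, -0.224, 0.1443]
eef_rot: [0.701, 0.691, 0.122, 0.124]
ft_force: [-3.9, -0.7, 5.7]
width: 0.0104
```

Call:
step_arm --increments '[[[0,0.0004,-0.0012],[0,0,0]],[[0,-0.002,-0.002],[0,0,0]],[[0,-0.004,-0.003],[0,0,0]],[[0,-0.007,-0.004],[0,0,0]],[[0,-0.007,-0.004],[0,0,0]]]'

```text
time: 14.8
ee_pos: [0.5679, -0.2238, 0.1454]
eef_rot: [0.702, 0.691, 0.122, 0.124]
ft_force: [0.3, -0.2, -4.2]
width: 0.0108
```

```bash
python3 -c "
from h import *
go(*place(0,.0,h=.1517))
from bench import r
print(r.read_state()['ee_pos'])
for n in ('scene','top'):
  c=r.camera(n);cv2.imwrite('pics/p5%s.png'%n,c['pixels'])
cv2.imwrite('pics/p5.png',cv2.resize(cv2.imread('pics/p5scene.png')[220:440,160:400],None,fx=2.7,fy=2.7,interpolation=2))"
```

```text
t 14.8 d mm [ 1.3 -3.6 -0.3] rv [ 0.0012  0.0005 -0.0022] rows>= 0.1 w 0.0108 F [ 0.3 -0.2 -4.2] q [-0.41  0.17  0.86  1.95 -0.37  0.79  0.63]
[ 0.56794023 -0.22384022  0.1453981 ]
```

View pics/p5.png

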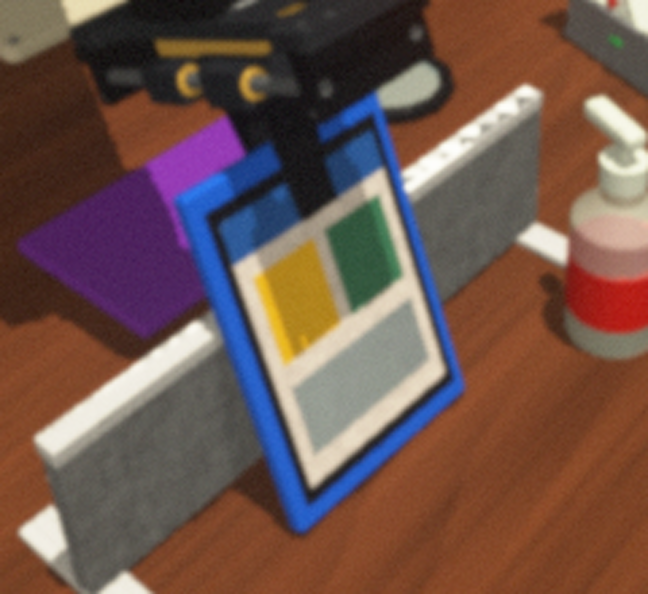

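Call:
step_arm --increments '[[[0,-0.0009,-0.0003],[0,0,0]],[[0,-0.0018,-0.0007],[0,0,0]],[[0,-0.0018,-0.0007],[0,0,0]]]'

```text
time: 15.2
ee_pos: [0.5664, -0.2238, 0.1456]
eef_rot: [0.702, 0.691, 0.122, 0.124]
ft_force: [0.6, 0.2, -3.9]
width: 0.0107
```

Call:
step_arm --increments '[[[0,-0.0009,-0.0003],[0,0,0]],[[0,-0.0014,-0.0005],[0,0,0]],[[0,-0.0014,-0.0005],[0,0,0]]]'

```text
time: 15.5
ee_pos: [0.5649, -0.2238, 0.1456]
eef_rot: [0.702, 0.691, 0.122, 0.124]
ft_force: [0.0, 0.9, -3.3]
width: 0.0109
```

Call:
step_arm --increments '[[[0,-0.0009,-0.0003],[0,0,0]],[[0,-0.0014,-0.0005],[0,0,0]],[[0,-0.0014,-0.0005],[0,0,0]]]'

```text
time: 15.8
ee_pos: [0.5634, -0.2238, 0.1457]
eef_rot: [0.702, 0.691, 0.123, 0.124]
ft_force: [0.7, -0.4, -3.3]
width: 0.0106
```

Call:
step_arm --increments '[[[0,-0.0009,-0.0003],[0,0,0]],[[0,-0.0014,-0.0005],[0,0,0]],[[0,-0.0014,-0.0005],[0,0,0]]]'

```text
time: 16.1
ee_pos: [0.5629, -0.2237, 0.1464]
eef_rot: [0.701, 0.691, 0.123, 0.125]
ft_force: [5.3, 0.0, -5.2]
width: 0.0107
```

Call:
step_arm --increments '[[[0,0.0005,0.0008],[0,0,0]],[[0,0.0005,0.0016],[0,0,0]],[[0,0.0005,0.0016],[0,0,0]]]'

```text
time: 16.4
ee_pos: [0.5637, -0.2237, 0.1448]
eef_rot: [0.701, 0.691, 0.123, 0.125]
ft_force: [0.1, -0.6, -3.4]
width: 0.011
```

```bash
python3 -c "
from h import *
go(*place(0,.0,h=.1517))
from bench import r
print(r.read_state()['ee_pos'])
for n in ('scene','top'):
  c=r.camera(n);cv2.imwrite('pics/p6%s.png'%n,c['pixels'])
cv2.imwrite('pics/p6.png',cv2.resize(cv2.imread('pics/p6scene.png')[220:440,160:400],None,fx=2.7,fy=2.7,interpolation=2))"
```

```text
t 16.4 d mm [1.2 0.7 0.6] rv [ 0.0034  0.0009 -0.0019] rows>= 0.0 w 0.011 F [ 0.1 -0.6 -3.4] q [-0.41  0.16  0.86  1.96 -0.36  0.78  0.63]
[ 0.56367419 -0.2237293   0.14478321]
```

View pics/p6.png

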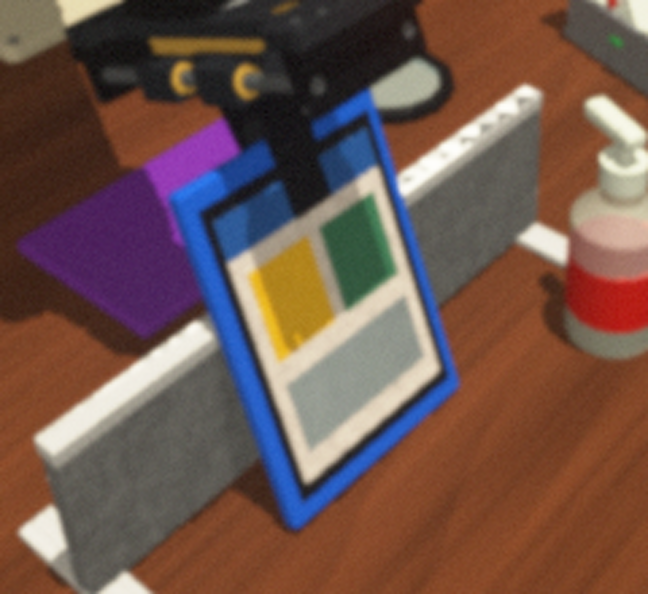

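Call:
step_arm --increments '[[[0,0,0.0008],[0,0,0]],[[0,0,0.001],[0,0,0]],[[0,0,0.001],[0,0,0]]]'

```text
time: 16.8
ee_pos: [0.564, -0.2241, 0.1443]
eef_rot: [0.701, 0.691, 0.123, 0.125]
ft_force: [-4.1, -0.6, 4.4]
width: 0.0105
```

Call:
step_arm --increments '[[[0,-0.0006,-0.0004],[0,0,0]],[[0,-0.0006,-0.0004],[0,0,0]]]'

```text
time: 17.0
ee_pos: [0.5637, -0.224, 0.1446]
eef_rot: [0.701, 0.691, 0.123, 0.125]
ft_force: [2.2, -0.4, -1.4]
width: 0.0109
```

Call:
step_arm --increments '[[[0,0,0],[0,0,0]],[[0,0,0],[0,0,0]],[[0,0,0],[0,0,0]]]' --grip_force 4

```text
time: 17.3
ee_pos: [0.5637, -0.224, 0.1445]
eef_rot: [0.701, 0.691, 0.123, 0.125]
ft_force: [1.0, 0.0, -2.1]
width: 0.0108
```

Call:
step_arm --increments '[[[0,0,0],[0,0,0]],[[0,0,0],[0,0,0]],[[0,0,0],[0,0,0]]]' --hand 0.55

```text
time: 17.6
ee_pos: [0.5638, -0.2239, 0.1446]
eef_rot: [0.701, 0.691, 0.123, 0.126]
ft_force: [0.5, 0.1, 0.2]
width: 0.0184
```

```bash
python3 -c "
from h import *
go(*place(0,.0,h=.1517))
from bench import r
for n in ('scene','wrist'):
  c=r.camera(n);cv2.imwrite('pics/p7%s.png'%n,c['pixels'])
a=cv2.resize(cv2.imread('pics/p7scene.png')[220:440,160:400],(400,367),interpolation=2)
b=cv2.resize(cv2.imread('pics/p7wrist.png'),(400,367))
cv2.imwrite('pics/p7.png',cv2.hconcat([a,b]))"
```

```text
t 17.6 d mm [1.4 0.6 0.4] rv [ 0.0047  0.0012 -0.002 ] rows>= 0.0 w 0.0184 F [0.5 0.1 0.2] q [-0.41  0.16  0.86  1.96 -0.37  0.78  0.63]
```

View pics/p7.png

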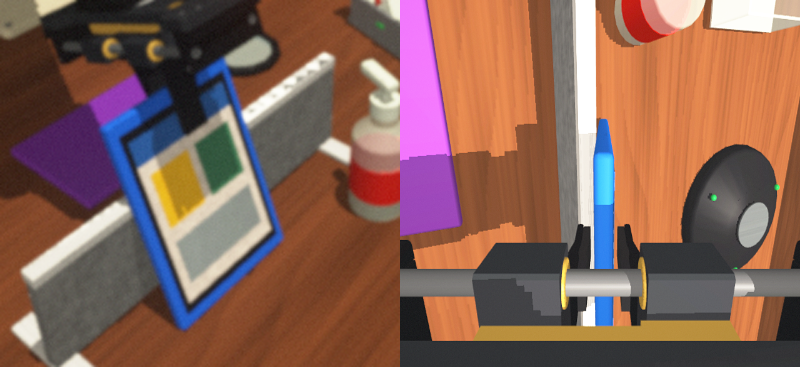

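The tablet stands on its own: the wrist view shows clearance on both sides at (590,260) and (625,260). I open further and back out along the tool axis.

Call:
step_arm --increments '[[[0,0,0],[0,0,0]],[[0,0,0],[0,0,0]],[[0,0,-0.005],[0,0,0]]]' --hand 0.25

```text
time: 18.0
ee_pos: [0.5617, -0.2237, 0.1489]
eef_rot: [0.701, 0.691, 0.123, 0.125]
ft_force: [0.1, 0.0, -0.2]
width: 0.0307
```

Call:
step_arm --increments '[[[0,0,-0.015],[0,0,0]],[[0,0,-0.03],[0,0,0]],[[0,0,-0.05],[0,0,0]],[[0,0,-0.07],[0,0,0]],[[0,0,-0.09],[0,0,0]]]'

```text
time: 18.5
ee_pos: [0.5301, -0.2235, 0.2344]
eef_rot: [0.702, 0.691, 0.123, 0.125]
ft_force: [1.4, -0.2, -0.2]
width: 0.0329
```

Call:
step_arm --increments '[[[0,0,-0.02],[0,0,0]],[[0,0,-0.03],[0,0,0]],[[0,0,-0.03],[0,0,0]]]'

```text
time: 18.8
ee_pos: [0.52, -0.2237, 0.2639]
eef_rot: [0.701, 0.69, 0.124, 0.126]
ft_force: [0.6, 0.3, -0.2]
width: 0.0326
```

```bash
python3 -c "
from h import *
from bench import r
for n in ('scene','top','wrist'):
  c=r.camera(n);cv2.imwrite('pics/p8%s.png'%n,c['pixels']);np.savez('p8%s.npz'%n,**c)
s=r.read_state();print(s['time'],s['joint_positions'].round(2),s['ft_force'])
a=cv2.resize(cv2.imread('pics/p8scene.png'),(400,300));b=cv2.resize(cv2.imread('pics/p8wrist.png'),(400,300));t=cv2.resize(cv2.imread('pics/p8top.png'),(400,300))
z=cv2.resize(cv2.imread('pics/p8scene.png')[210:420,150:430],(400,300),interpolation=2)
cv2.imwrite('pics/p8.png',cv2.vconcat([cv2.hconcat([a,b]),cv2.hconcat([t,z])]))
# predict final tablet corners
M=frame(DY,np.radians(20));o=D+frame(DY,0)@np.array([.047,-.02,0])
for n in('scene','wrist'):
  for P in [(.011,.065,0),(.011,-.065,0),(.011,.065,.19),(.011,-.065,.19),(0,.065,.19),(0,-.065,.19)]: print(n,P,proj(cam('p8%s.npz'%n),o+M@np.array(P)).round(1))
"
```

```text
18.95 [-0.48 -0.15  0.83  1.89 -0.01  1.02  0.35] [-0.13728172 -0.43885605 -0.27193728]
scene (0.011, 0.065, 0) [[333.9 359.7]]
scene (0.011, -0.065, 0) [[274.6 415.2]]
scene (0.011, 0.065, 0.19) [[298.1 249. ]]
scene (0.011, -0.065, 0.19) [[227.2 293.8]]
scene (0, 0.065, 0.19) [[292.9 248.7]]
scene (0, -0.065, 0.19) [[222.1 292.9]]
wrist (0.011, 0.065, 0) [[331.6 139.3]]
wrist (0.011, -0.065, 0) [[331.3 254.5]]
wrist (0.011, 0.065, 0.19) [[337.  151.1]]
wrist (0.011, -0.065, 0.19) [[335.8 338.4]]
wrist (0, 0.065, 0.19) [[319.1 151.2]]
wrist (0, -0.065, 0.19) [[320.4 338.4]]
```

View pics/p8.png

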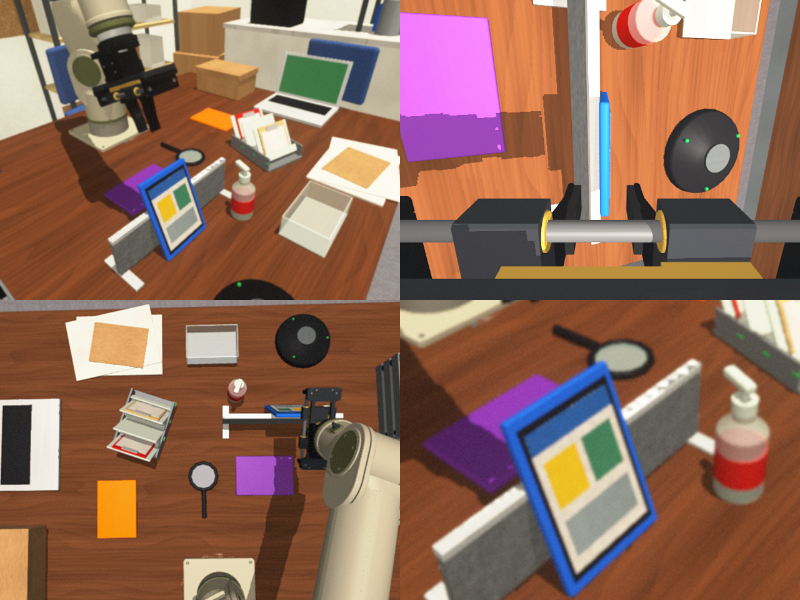

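```bash
python3 -c "
from h import *
im=cv2.imread('pics/p8wrist.png').astype(int);s=cv2.imread('pics/p8scene.png').astype(int)
m=(im[...,0]-im[...,2]>80)
for y in range(155,345,20):
  x=np.where(m[y,290:360])[0]+290; print(y,x.min() if len(x) else 0,x.max() if len(x) else 0,end=' | ')
# fit tablet pose (x,y,yaw,lean; z=0) to scene+wrist corners
m=(s[...,0]-s[...,2]>90)&(s[...,0]-s[...,1]>50)
m=m[200:440,200:360].astype(np.uint8);n,l,st,_=cv2.connectedComponentsWithStats(m);i=1+st[1:,4].argmax()
p=np.argwhere(l==i)[:,::-1]+[200,200]
print(cv2.approxPolyDP(cv2.convexHull(p.astype(np.int32)),6,True)[:,0].tolist())
"
```

```text
155 321 332 | 175 319 335 | 195 319 336 | 215 319 335 | 235 319 335 | 255 319 335 | 275 319 335 | 295 319 335 | 315 320 335 | 335 320 334 | [[271, 416], [220, 297], [292, 253], [328, 363]]
```

```bash
python3 -c "
from bench import r
print(r.close_job())"
```

```text
the job is handed in; nothing more can be done
None
```

The blue tablet is out of the rack's middle slot and leaning on the far side of the divider, screen facing out. I handed the job in at about 19 s of the 48 s allowed.

**Last checks:**
- **Setting down:** I lowered it until the force showed it on the table and against the divider's edge. I then released gently, with about 0 N left on the tool, and backed the gripper clear.
- **Position:** Its lower edge is on the tabletop between the feet, about 20 mm off centre, away from the sanitizer.
- **Lean and squareness:** The tool held the tablet at about 20° at release. In the wrist view its top edge lies within 1–2 px of the predicted line, so it is square to the divider.
- **Other items:** In the last pictures the clipboards, sanitizer and magnifier look undisturbed; I checked this by eye only.

**What disagreed or went wrong:**
- **Joint limits:** On the first transport joints 2 and 3 ran up to their range limits. Joint 2 read -0.50005 for an instant, against a limit of -0.5. I backed off and took another path with more than 0.3 rad of margin.
- **Scene view:** The scene camera's final corners are about 4–6 px off the prediction, nearly all in the same direction. That looks like a few mm of shift along the divider or calibration error, not a change in lean.
- **Start of the pull:** I began drawing the tablet out before the fingers had fully closed, so it sat about 4 mm lower in the grip than planned. I measured that and allowed for it.

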